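# Seat a sample cell in a photometer's sprung holder

### The job

Take the glass cell with the blue stopper out of the white tray and set it upright in the sprung holder in the middle of the photometer, its clear faces square across the light path. Ease the brass jaw back with the side of the cell, lower the cell into the holder and press it gently right home on the seat, whose height you must find by feel, then let go. Leave the cell with the red stopper standing where it is, and never force the cell: keep every push under about 20 N.

Things in the scene. Friction and masses are not known exactly. Their poses are not given: they have to be found in the camera images.
- sample_cell: square glass cell, 25 x 25 mm, standing upright, 90 g: glass body 68 mm high, then a blue stopper 19 x 19 mm, 13 mm high (81 mm in all). Origin at the centre of its underside, z up to the stopper. Its own +y and -y faces are the clear windows, which look dark blue-green; its +x and -x faces are white frosted glass, the proper ones to hold. A half turn makes no difference.
- blank_cell: the same cell with a red stopper; a bystander. Origin at the centre of its underside. It may stand at either end of the tray.
- tray: white plastic tray, 100 x 220 mm, rim 9 mm high, floor 3 mm thick, fixed to the bench. Origin at the centre of its underside. The two cells stand in it about 110 mm apart along its y, each turned by up to 0.6 rad from the tray's axes.
- photometer: fixed instrument, base plate 78 x 230 x 12 mm (x, y, z), origin at the centre of its underside. The light path runs along its own y axis between two housings 62 mm high and 56 mm wide (y = +-62 to +-110 mm), lens tubes reaching in to y = +-36 mm, tube tops at z = 40 mm. The cell holder is round the origin, with the sprung brass jaw on its +x side.
- well (a point): holder axis at the top of the base plate (12 mm above the photometer's underside); axes as the photometer's. A cell is home when its -x side lies on the reference wall, its centre over this point and its underside on the seat: a small white plate set by a screw somewhere 0 to 12 mm above this point. The seat's height is not reported and stays put; its cushion gives 1 mm per 15 N (seat_top in the rules is its upper face).
- jaw_face (a point): middle of the top edge of the jaw's face (looks to the photometer's -x, 22 mm wide), 48 mm above its underside. At rest at x = +6.5 mm; a cell fits in only with the jaw pushed back 6 mm or more along +x; hard stop at 10 mm. Spring 3.5 N at rest, 8 N with a cell in place: its friction holds a cell up, so the cell does not fall home by itself.
- lamp (a point): front of the white lamp housing's lens tube, 36 mm along the photometer's +y from the holder's axis, 31 mm above its underside. The blue detector housing is opposite, at -y.
- ref_wall (a point): middle of the fixed reference wall's face (faces the photometer's +x), at x = -12.5 mm, 34 mm above the photometer's underside. Cheeks with windows stand at y = +-14 mm (1.5 mm play each side of a cell). Wall and cheeks top out at z = 38 mm; their top 4 mm slope outward as a lead-in.
Not all that is in view belongs to the job. There is more than one size of the tray; the job needs the larger.

How it is judged (in metres and radians):
On the way:
1. the blue-stoppered cell is lifted clear of the tray (z of sample_cell in the frame of tray above 0.03 m), for 0.1 s.
At the end, for the whole second after the job is handed in: Blue-stoppered cell released and at rest in the holder: upright within 3 degrees, underside within 1.5 mm of the seat, centre within 3 mm of the holder axis, clear faces square to the light path within 3.4 degrees; red-stoppered cell upright within 20 mm of its place (z of sample_cell in the frame of seat_top below 0.0015 m and horizontal distance between sample_cell and well below 0.003 m and angle between the y axis of sample_cell and the y axis of photometer, either way round below 0.06 rad and angle between sample_cell's own z axis and vertical below 0.05 rad and linear speed of sample_cell below 0.01 m/s and angle between blank_cell's own z axis and vertical below 0.1 rad and distance of blank_cell from where it was at the start of the episode below 0.02 m); the robot touches nothing.
It fails at once if the cell is pressed down on the seat with over 25 N (contact force between sample_cell and seat above 25 N).
It fails at once if the cell is forced or jammed against the photometer (all its contacts with wall, cheeks, jaw and seat together over 50 N; the spring alone makes about 20 N) (contact force between sample_cell and photometer above 50 N).
It fails at once if the red-stoppered cell is knocked over (angle between blank_cell's own z axis and vertical above 0.5 rad).
It also fails if it takes over 42 s, if anything falls off the work surface, if the arm or the gripper's body presses on something with over 40 N, if the wrist force passes 120 N, or if a joint passes its speed limit or range.

### The arm

A 6-joint arm with a two-finger parallel gripper is mounted at the origin on a cart in front of the work surface, level with it; the furniture and walls round the work are solid. World frame = base frame: x ahead of the robot, y to its left, z up, the work surface at z = 0. Lengths are in m, angles in degrees, forces in N, time in s.
With the tool pointing down it reaches from about 0.4 to 0.825 m from the base axis. Payload 7 kg.
Tool frame: the origin (TCP) lies midway between the tips of the shut fingers; the grasp point (between the pads) lies r.hold_point_z behind it (r.hold_point_z is the distance from the TCP to the grasp point, in m); z points along the fingers, x is the direction in which the jaws open and shut, and the axes are right-handed (so a half turn about z gives the same grasp; the last joint's range is limited). The gripper opens to 88 mm and grips with 3 to 60 N. Pads are 19 mm wide; open, the fingers measure 130 mm over their backs; the gripper's body (78 mm by 193 mm) begins 47 mm behind the grasp point.
Start: joints at [80.621, 20.546, 0.682, 0, -70.136, -16.507], TCP at [0.295, 0.607, 0.227] pointing down, gripper open.
Joint ranges: [-176.03, 176.03], [-82.01, 121.73], [-58.28, 71.71], [-173.87, 95.51], [-174.79, -0.11], [-173.66, 173.66]. Speed limits (degrees/s): [136.94, 136.94, 172.46, 180, 180, 180].

### API

Orientations are given as [roll, pitch, yaw] about the fixed x, y, z axes, in that order (R = Rz(yaw) Ry(pitch) Rx(roll)).
In Python, from plant import get_state, viewer, close_job, r gives the robot as it stands.
- The arm moves only by the tool apply_moves, never from a script. Its argument "plan" is a list of rows, each a list of 3 entries, a list of its own where there are three numbers: the closure in counts, from 0 (fully open) to 255 (shut), then the shift along the tool's x, y, z in units of 50 mm (1.0 is 50 mm), then the turn about the tool's z in units of 6 degrees (1.0 is 6 degrees). A call has 1 to 12 rows; each row shifts and turns the commanded pose from where the row before left it, along the tool's axes as they then stand; what a row does not reach is not made up. A row lasts 1/8 s, in which the tool goes at most 62.5 mm and 10.7 degrees, less where a joint would pass 70% of its speed; a pose out of reach is approached as far as the arm can. A call is refused whole if a number of a shift passes 1 or a number of a turn 1, either way. A call with a gripper value outside its range is refused whole. The fingers move at their own pace and stop on an object; "squeeze" is the grip in N (left out, the last holds). Time passes only in rows, so rows that do not move let the fingers close. It gives the time, the measured TCP pose, the force and the opening at its end, in the units of the state.
- get_state(): the state, without advancing time (a new reading comes with each control period).
- viewer.capture(name): name is "scene" or "top"; returns a dict with "frame" (384x512x3 uint8, blue, green, red), "K" (3x3 intrinsics, pixels), "R" (3x3) and "t" (3): a world point X has camera coordinates R X + t. Camera axes: x right, y down, z forward; pixel columns grow to the right and rows downward; lengths in m; the calibration is good to about 2 mm. A picture is of the moment at which its call begins. There is no depth.
- close_job(): hands the job in, once; it reports no verdict.
The state is a dict: "time_s": time; "joints": joint angles; "qd": joint speeds; "joint_torque": joint torques, N m; "tcp_pos": TCP position; "eef_rot": TCP orientation; "contact_force": force on the tool from outside, world axes, zero at the start; "moment": the same for the moment, N m; "gripper_width": finger opening in m.
Only numpy, scipy, OpenCV 4.12 (cv2) and the standard library are available. Lean on these libraries where they do the work, as an engineer would, in place of code of your own. Each camera call takes 0.05 s, during which the arm holds its last target.

## Working session

There is one attempt and no reset: what is moved stays moved. The work goes in short steps, Python scripts to look and compute and a tool call to move; the robot and the scene stay as the last step left them, time stands still between calls to the robot, and variables do not carry over. Pictures are saved under pics/ and viewed, and the job is handed in when it is done.

Besides the shell and the picture viewer there is one more tool, called after ">>>" as a command line: name --argument value ..., lists and objects as JSON in quotes. apply_moves: Moves the arm, as the interface text tells. Its arguments: {"type":"object","properties":{"plan":{"type":"array","items":{"type":"array"}},"squeeze":{"type":"number"}},"required":["plan"]}

```bash
mkdir -p pics; ls
python3 - <<'E'
from plant import get_state, viewer, r
import cv2, numpy as np
print(get_state()); print(r.hold_point_z)
for n in ("scene","top"):
    d=viewer.capture(n); cv2.imwrite(f"pics/{n}0.png",d["frame"]); np.savez(f"{n}0.npz",**d)
    print(n,d["K"],d["R"],d["t"],-d["R"].T@d["t"])
E
```

```text
pics
{'time_s': 0.0, 'joints': array([ 8.06218155e+01,  2.05916354e+01,  6.34142617e-01, -2.02356619e-02,
       -7.01354915e+01, -1.65089710e+01]), 'qd': array([ 0.03989655,  0.02667627, -0.05856803, -0.0085776 ,  0.01505137,
       -0.03593418]), 'joint_torque': array([-3.78531222e-04, -5.82727754e+01,  2.93042189e+01,  6.99670002e+00,
        6.75269999e-03, -1.68083188e-04]), 'tcp_pos': array([0.29449384, 0.60683098, 0.22562286]), 'eef_rot': array([-1.79991813e+02, -9.45570652e-02, -1.15894054e+02]), 'contact_force': array([-0.03549473,  0.0077343 ,  0.21660597]), 'moment': array([-0.01106394, -0.02322469,  0.03525025]), 'gripper_width': 0.08761219234776994}
0.0188
scene [[383.37230956   0.         251.0871792 ]
 [  0.         383.37230956 192.14282235]
 [  0.           0.           1.        ]] [[ 0.78881423 -0.61463099 -0.00092968]
 [-0.36554304 -0.46791897 -0.80463043]
 [ 0.49411578  0.63504376 -0.59377522]] [-0.52462098  0.14267546  1.05714676] [-0.05637038 -0.92702222  0.74202084]
top [[376.36308284   0.         260.29230506]
 [  0.         376.36308284 190.52512614]
 [  0.           0.           1.        ]] [[-0.02670046 -0.99943724 -0.02030475]
 [-0.98238241  0.02999235 -0.18445935]
 [ 0.18496453  0.01502188 -0.98263038]] [-0.16769218  0.50805214  1.32035979] [ 0.2504043  -0.20266977  1.38773567]
```

Run:
```python
import cv2
for n in ("scene","top"):
    cv2.imwrite(f"pics/{n}0b.png",cv2.resize(cv2.imread(f"pics/{n}0.png"),(800,600),interpolation=cv2.INTER_CUBIC))
```

```text
(no output)
```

View pics/scene0b.png

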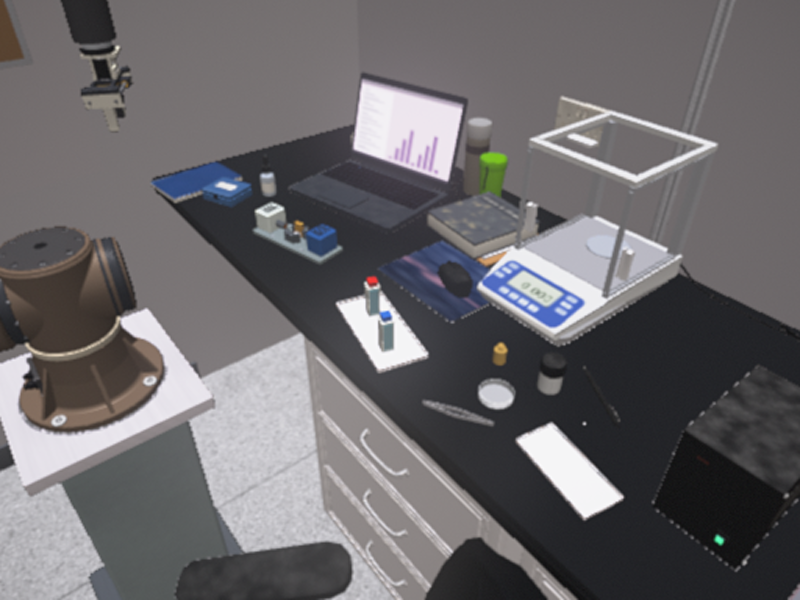

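View pics/top0b.png

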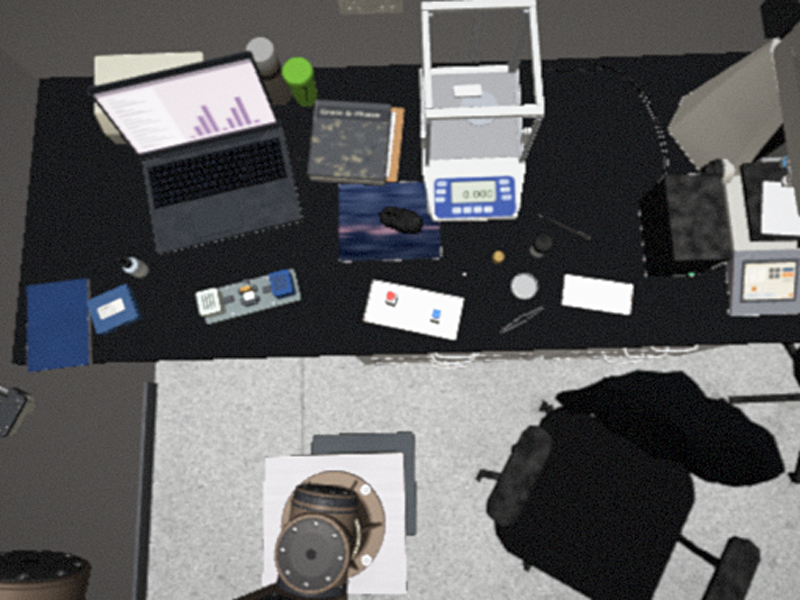

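Run:
```python
import cv2
def crop(n,x0,y0,w,h,o):
    im=cv2.imread(f"pics/{n}0.png")[y0:y0+h,x0:x0+w]
    s=min(800/w,600/h); cv2.imwrite(f"pics/{o}.png",cv2.resize(im,(int(w*s),int(h*s)),interpolation=cv2.INTER_NEAREST))
crop("scene",205,170,72,68,"s_cells")
crop("scene",155,120,70,50,"s_photo")
crop("top",228,175,75,45,"t_cells")
crop("top",120,165,78,50,"t_photo")
```

```text
(no output)
```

View pics/s_cells.png

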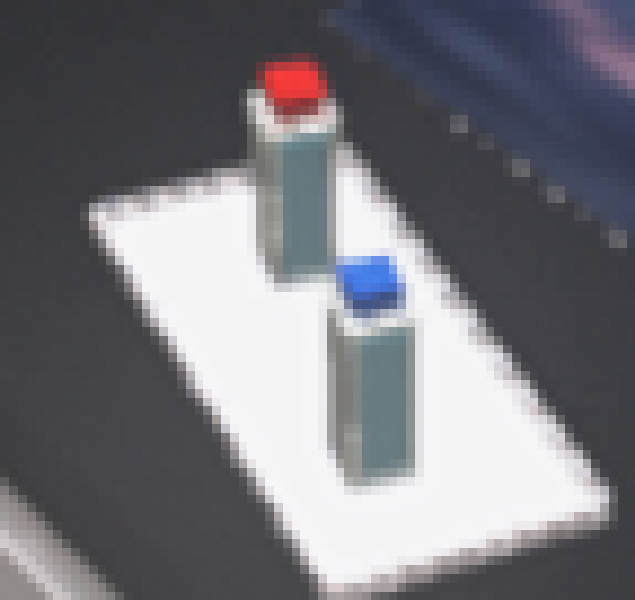

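View pics/s_photo.png

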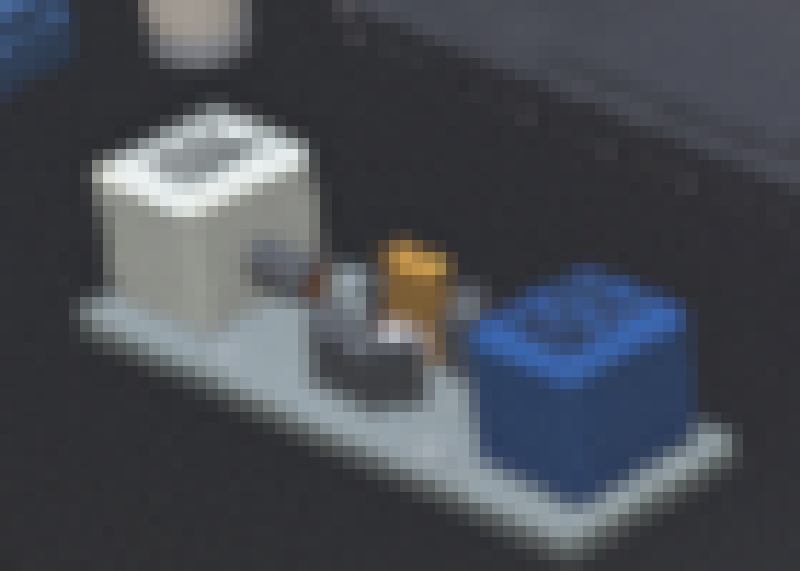

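View pics/t_cells.png

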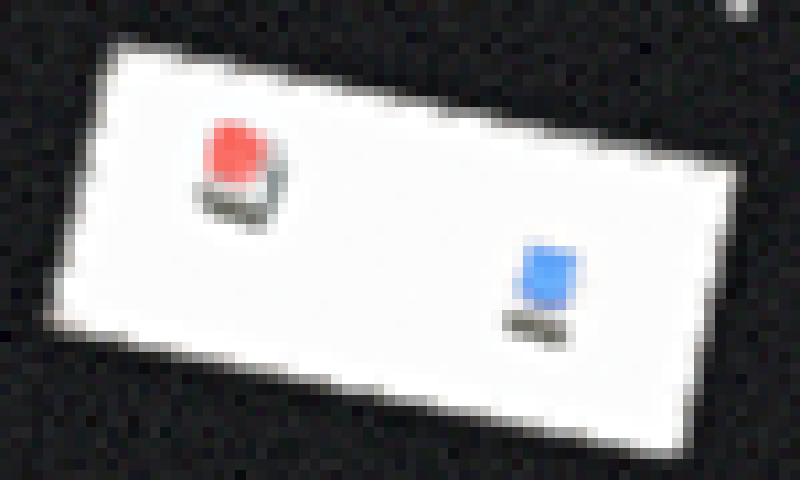

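View pics/t_photo.png

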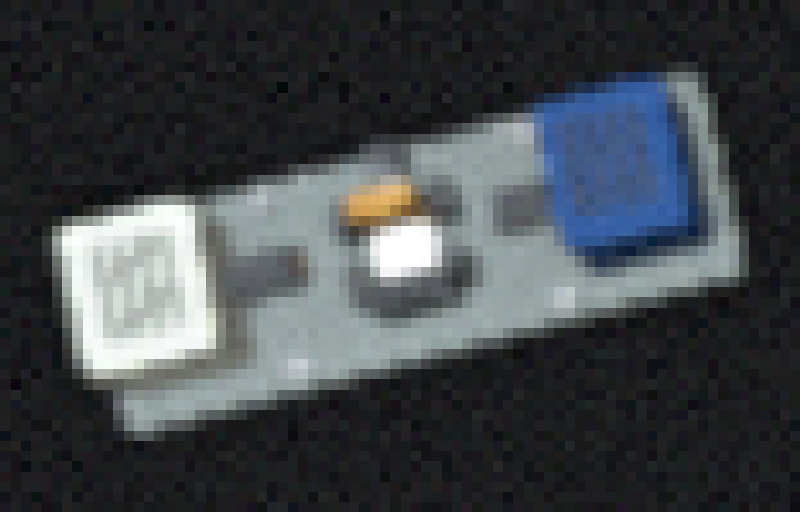

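```bash
cat > h.py <<'E'
import cv2, numpy as np
def load(n): return dict(np.load(n))
def ray(d,uv,z):
    uv=np.atleast_2d(np.asarray(uv,float)); C=-d["R"].T@d["t"]
    p=np.c_[uv,np.ones(len(uv))]@np.linalg.inv(d["K"]).T@d["R"]
    return C+p*((z-C[2])/p[:,2])[:,None]
def proj(d,X):
    c=np.atleast_2d(X)@d["R"].T+d["t"]; c=c@d["K"].T; return c[:,:2]/c[:,2:]
def tri(d1,u1,d2,u2):
    P=[d["K"]@np.c_[d["R"],d["t"]] for d in (d1,d2)]
    X=cv2.triangulatePoints(P[0],P[1],np.array(u1,float).reshape(2,1),np.array(u2,float).reshape(2,1)); return (X[:3]/X[3]).ravel()
S=8
def blob(d,box,f,save=None):
    """box x0,y0,w,h ; f(b,g,r)->mask on 8x upscaled ; returns largest contour in orig pixel coords"""
    x0,y0,w,h=box
    im=cv2.resize(d["frame"][y0:y0+h,x0:x0+w],None,fx=S,fy=S,interpolation=cv2.INTER_CUBIC).astype(int)
    m=f(im[...,0],im[...,1],im[...,2]).astype(np.uint8)*255
    cs,_=cv2.findContours(m,cv2.RETR_EXTERNAL,cv2.CHAIN_APPROX_NONE)
    c=max(cs,key=cv2.contourArea)
    if save:
        o=im.clip(0,255).astype(np.uint8).copy(); cv2.drawContours(o,[c],-1,(0,0,255),1); cv2.imwrite(save,o)
    M=cv2.moments(c); 
    toorig=lambda p:(np.asarray(p,float)+.5)/S-.5+np.array([x0,y0])
    R=cv2.minAreaRect(c)
    return dict(c=toorig(c[:,0]),cen=toorig([M['m10']/M['m00'],M['m01']/M['m00']]),rect=toorig(cv2.boxPoints(R)),rc=toorig(R[0]),size=np.array(R[1])/S,area=M['m00']/S/S)
E
python3 - <<'E'
from h import *
np.set_printoptions(precision=4,suppress=True)
t=load("top0.npz"); s=load("scene0.npz")
from h import *
red=lambda b,g,r:(r>150)&(b<130)&(g<130)
blu=lambda b,g,r:(b>170)&(r<140)
for n,f,bt,bs in (("red",red,(240,180,25,20),(225,172,25,20)),("blue",blu,(268,190,25,20),(236,192,25,20))):
    a=blob(t,bt,f,f"pics/t_{n}.png"); c=blob(s,bs,f,f"pics/s_{n}.png")
    print(n,a["cen"],a["size"],c["cen"],c["size"],"top@.084",ray(t,a["cen"],.084),"tri",tri(t,a["cen"],s,c["cen"]))
# tray
a=blob(t,(225,172,80,50),lambda b,g,r:(b+g+r)/3>140,"pics/t_tray.png"); print("tray",a["rect"],ray(t,a["rect"],.009),ray(t,a["rc"],.009)); 
w=ray(t,a["rect"],.009); print(np.linalg.norm(np.diff(w[:,:2],axis=0),axis=1),np.degrees(np.arctan2(*np.diff(w[:,:2],axis=0).T[::-1])))
# housings
a=blob(t,(122,180,22,26),lambda b,g,r:(b+g+r)/3>150,"pics/t_wh.png"); print("wh",a["cen"],a["rc"],a["size"],ray(t,a["rc"],.062),ray(t,a["cen"],.062))
W=ray(t,a["rc"],.062)[0]
a=blob(t,(168,168,24,26),lambda b,g,r:(b-r>60)&(b>110),"pics/t_bh.png"); print("bh",a["cen"],a["rc"],a["size"],ray(t,a["rc"],.062),ray(t,a["cen"],.062))
B=ray(t,a["rc"],.062)[0]; v=W-B; print("mid",(W+B)/2,np.linalg.norm(v),"yaw",np.degrees(np.arctan2(-v[0],v[1])))
a=blob(t,(118,165,80,50),lambda b,g,r:(b+g+r)/3>75,"pics/t_pl.png"); print("plate",a["rect"],a["rc"]);w=ray(t,a["rect"],.012)
print(w,ray(t,a["rc"],.012),np.linalg.norm(np.diff(w[:,:2],axis=0),axis=1),np.degrees(np.arctan2(*np.diff(w[:,:2],axis=0).T[::-1])))
E
cd pics; python3 -c "
import cv2,numpy as np
L=[cv2.imread(f+'.png') for f in('t_red','t_blue','s_red','s_blue','t_wh','t_bh')]
o=np.zeros((420,640,3),np.uint8)
for i,m in enumerate(L):
  y,x=(i//3)*210,(i%3)*210; h,w=min(208,m.shape[0]),min(208,m.shape[1]); o[y:y+h,x:x+w]=m[:h,:w]
cv2.imwrite('mont.png',o)"
```

```text
red [249.4998 188.8215] [4.25  4.125] [237.7928 179.6528] [6.5907 6.9989] top@.084 [[ 0.5031 -0.1448  0.084 ]] tri [ 0.5029 -0.1441  0.0802]
blue [278.7787 200.4846] [4.0322 5.0023] [246.166  200.9052] [4.5   7.875] top@.084 [[ 0.4583 -0.2466  0.084 ]] tri [ 0.4575 -0.246   0.0822]
tray [[231.7649 205.2578]
 [237.4535 177.8488]
 [297.0017 190.2079]
 [291.313  217.6169]] [[ 0.4576 -0.0744  0.009 ]
 [ 0.561  -0.0971  0.009 ]
 [ 0.507  -0.3182  0.009 ]
 [ 0.4053 -0.2928  0.009 ]] [[ 0.4822 -0.1961  0.009 ]]
[0.1058 0.2276 0.1048] [ -12.3959 -103.7312  165.9675]
wh [132.9895 192.6491] [133.1154 192.6394] [16.057 14.341] [[0.5062 0.2763 0.062 ]] [[0.5062 0.2768 0.062 ]]
bh [179.2349 180.4566] [179.1779 180.3894] [15.3951 13.3849] [[0.5462 0.1101 0.062 ]] [[0.546  0.1099 0.062 ]]
mid [0.5262 0.1932 0.062 ] 0.17096408597015358 yaw 13.54019054618433
plate [[123.0423 186.5843]
 [187.5837 169.5357]
 [193.3671 191.4301]
 [128.8258 208.4788]] [158.2047 189.0072]
[[0.5402 0.3333 0.012 ]
 [0.5983 0.0906 0.012 ]
 [0.5136 0.0682 0.012 ]
 [0.4565 0.3083 0.012 ]] [[0.5268 0.2003 0.012 ]] [0.2496 0.0877 0.2468] [ -76.522  -165.181   103.3772]
```

View pics/mont.png

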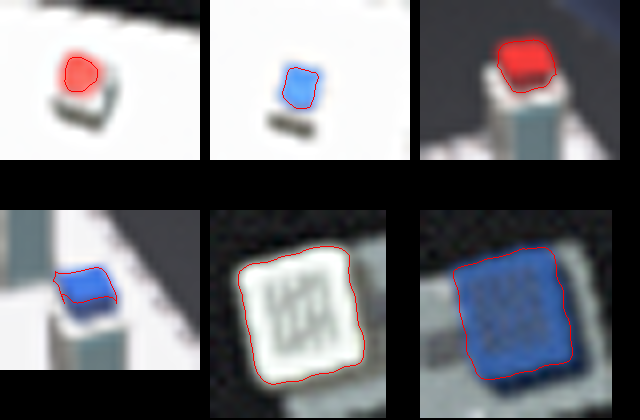

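View pics/t_pl.png

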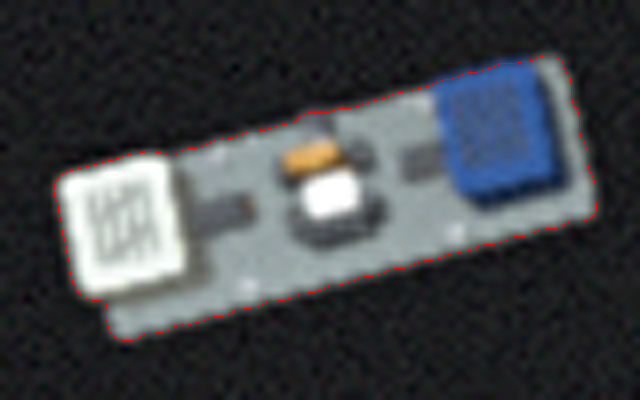

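Run:
```python
from h import *
np.set_printoptions(precision=4,suppress=True)
t=load("top0.npz"); s=load("scene0.npz")
a=blob(t,(150,180,20,18),lambda b,g,r:(b>185)&(r>170)); print("seat",a["cen"],a["size"],ray(t,a["cen"],.012),ray(t,a["cen"],.024))
a=blob(t,(150,176,16,14),lambda b,g,r:(r-b>40)); print("jaw",a["cen"],a["size"],ray(t,a["cen"],.048))
a=blob(s,(160,127,30,24),lambda b,g,r:(b+g+r)/3>185,"pics/a.png"); print("wh",ray(s,a["cen"],.062),a["size"])
a=blob(s,(192,138,30,30),lambda b,g,r:(b-r>50)&(b>120),"pics/b.png"); print("bh",ray(s,a["cen"],.062),a["size"])
# cell dark face polygons in scene
for n,b in (("blue",(240,202,16,26)),("red",(232,182,13,22))):
    a=blob(s,b,lambda b,g,r:(g-r>18)&(g<160),f"pics/d_{n}.png"); print(n,a["rect"],a["size"])
# frosted face in top
for n,b in (("blue",(272,200,16,12)),("red",(243,188,14,12))):
    a=blob(t,b,lambda b,g,r:(b+g+r)/3<190,f"pics/f_{n}.png"); w=ray(t,a["rect"],.03); print(n,a["rect"],w,np.degrees(np.arctan2(*np.diff(w[:,:2],axis=0).T[::-1])))
# zoom scene cell
im=s["frame"][188:230,236:262]; cv2.imwrite("pics/zb.png",cv2.resize(im,None,fx=14,fy=14,interpolation=cv2.INTER_CUBIC))
L=[cv2.imread(f'pics/{f}.png') for f in('a','b','d_blue','d_red','f_blue','f_red')]
o=np.zeros((500,780,3),np.uint8)
for i,m in enumerate(L):
  y,x=(i//3)*250,(i%3)*260; h,w=min(248,m.shape[0]),min(258,m.shape[1]); o[y:y+h,x:x+w]=m[:h,:w]
cv2.imwrite('pics/mont2.png',o)
```

```text
seat [158.9044 188.8763] [4.8969 7.3154] [[0.5272 0.1977 0.012 ]] [[0.5248 0.1942 0.024 ]]
jaw [156.6283 184.3869] [3.7262 7.3789] [[0.537 0.196 0.048]]
wh [[0.4993 0.268  0.062 ]] [ 7.0415 17.0017]
bh [[0.5404 0.1055 0.062 ]] [ 8.8955 17.5083]
blue [[245.1597 215.8223]
 [245.6499 206.8354]
 [250.3518 207.0919]
 [249.8616 216.0788]] [4.7089 9.0003]
red [[236.4375 184.9375]
 [241.3125 184.9375]
 [241.3125 199.4375]
 [236.4375 199.4375]] [14.5    4.875]
blue [[274.8125 199.5625]
 [280.6875 199.5625]
 [280.6875 206.9375]
 [274.8125 206.9375]] [[ 0.4708 -0.234   0.03  ]
 [ 0.4701 -0.2555  0.03  ]
 [ 0.443  -0.2545  0.03  ]
 [ 0.4436 -0.2331  0.03  ]] [-91.7199 177.8974  88.3034]
red [[245.6335 194.6517]
 [247.5648 186.4973]
 [254.9156 188.2382]
 [252.9843 196.3927]] [[ 0.4922 -0.1278  0.03  ]
 [ 0.5225 -0.1355  0.03  ]
 [ 0.5151 -0.1624  0.03  ]
 [ 0.4849 -0.1546  0.03  ]] [ -14.2915 -105.2923  165.5061]
```

View pics/mont2.png

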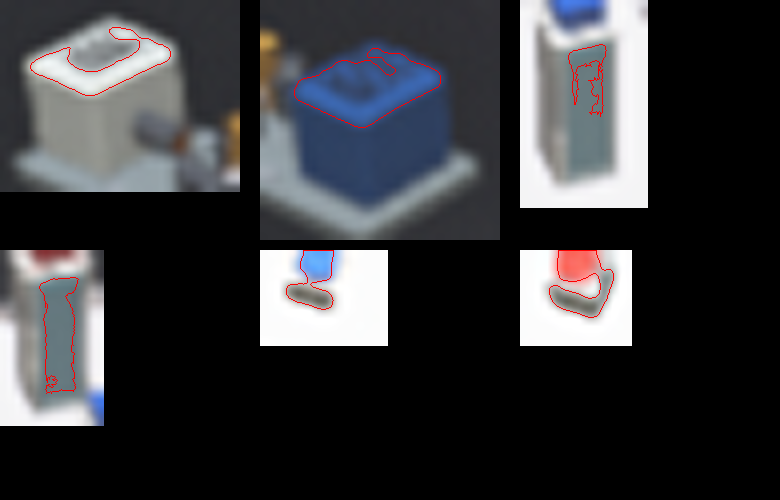

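View pics/zb.png

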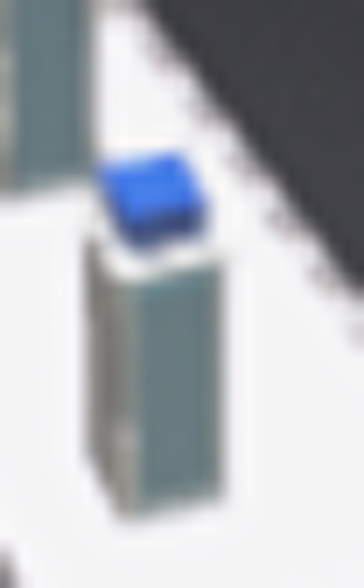

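Run:
```python
from h import *
np.set_printoptions(precision=4,suppress=True)
t=load("top0.npz"); s=load("scene0.npz")
p=(np.array([[88,458],[128,516],[222,497]])+.5)/14-.5+[236,188]
w=ray(s,p,.003); print(w, np.linalg.norm(np.diff(w,axis=0),axis=1),np.degrees(np.arctan2(*np.diff(w[:,:2],axis=0).T[::-1])), "centre",(w[0]+w[2])/2)
for n,b in (("blue",(272,200,16,12)),):
    a=blob(t,b,lambda b,g,r:((b+g+r)/3<170)&(b-r<15)); w=ray(t,a["rect"],.03); print(n,a["rect"],w,np.degrees(np.arctan2(*np.diff(w[:,:2],axis=0).T[::-1])))
a=blob(t,(243,188,14,12),lambda b,g,r:((b+g+r)/3<170)&(r-b<15)); w=ray(t,a["rect"],.03); print(a["rect"],np.degrees(np.arctan2(*np.diff(w[:,:2],axis=0).T[::-1])))
```

```text
[[ 0.4511 -0.2301  0.003 ]
 [ 0.4466 -0.25    0.003 ]
 [ 0.4657 -0.2573  0.003 ]] [0.0204 0.0205] [-102.7793  -20.9231] centre [ 0.4584 -0.2437  0.003 ]
blue [[274.7182 205.4833]
 [275.2954 203.5207]
 [280.7162 205.115 ]
 [280.1389 207.0776]] [[ 0.449  -0.2329  0.03  ]
 [ 0.4561 -0.2353  0.03  ]
 [ 0.4497 -0.2548  0.03  ]
 [ 0.4425 -0.2524  0.03  ]] [ -18.1449 -108.2954  161.7082]
[[246.2173 192.4536]
 [253.7861 190.1829]
 [255.1382 194.6898]
 [247.5694 196.9604]] [ -74.7477 -164.9459  105.2274]
```

```bash
cat > pl.py <<'E'
import numpy as np
from scipy.spatial.transform import Rotation as Ro
def plan(st,wps,grip):
    """wps: list of (x,y,z,yaw_world,nrows). prints rows"""
    p=np.array(st["tcp_pos"],float); y=st["eef_rot"][2]
    for (X,Y,Z,W,n) in wps:
        rows=[]
        g=np.array([X,Y,Z]); 
        for k in range(n):
            R=Ro.from_euler('xyz',[180,0,y],degrees=True).as_matrix()
            m=n-k; sh=np.round(R.T@((g-p)/m)/.05,2); dy=(W-y+180)%360-180
            tu=round(-dy/m/6,2)
            rows.append([grip,[float(v) for v in sh],tu])
            p=p+R@(sh*.05); y=y-tu*6
        print(rows, p.round(4), round((y+180)%360-180,2), "max",max(max(map(abs,q[1]+[q[2]])) for q in rows))
E
python3 - <<'E'
from plant import get_state; from pl import plan
plan(get_state(),[(.53,.2,.22,-196,14),(.458,-.246,.20,-198,11)],0)
E
```

```text
[[0, [0.38, -0.56, 0.01], np.float64(0.95)], [0, [0.32, -0.59, 0.01], np.float64(0.95)], [0, [0.26, -0.62, 0.01], np.float64(0.95)], [0, [0.2, -0.64, 0.01], np.float64(0.95)], [0, [0.13, -0.66, 0.01], np.float64(0.96)], [0, [0.06, -0.67, 0.01], np.float64(0.95)], [0, [-0.0, -0.67, 0.01], np.float64(0.96)], [0, [-0.07, -0.67, 0.01], np.float64(0.95)], [0, [-0.14, -0.66, 0.01], np.float64(0.96)], [0, [-0.2, -0.64, 0.0], np.float64(0.95)], [0, [-0.26, -0.62, 0.01], np.float64(0.96)], [0, [-0.32, -0.58, 0.0], np.float64(0.95)], [0, [-0.38, -0.55, 0.01], np.float64(0.96)], [0, [-0.44, -0.51, 0.0], np.float64(0.95)]] [0.5299 0.1999 0.2202] 164.01 max 0.96
[[0, [-0.1, -0.82, 0.04], np.float64(0.03)], [0, [-0.1, -0.81, 0.04], np.float64(0.03)], [0, [-0.1, -0.81, 0.04], np.float64(0.03)], [0, [-0.11, -0.82, 0.04], np.float64(0.03)], [0, [-0.11, -0.81, 0.03], np.float64(0.03)], [0, [-0.11, -0.81, 0.04], np.float64(0.03)], [0, [-0.11, -0.82, 0.03], np.float64(0.03)], [0, [-0.11, -0.81, 0.04], np.float64(0.03)], [0, [-0.12, -0.81, 0.03], np.float64(0.03)], [0, [-0.12, -0.82, 0.04], np.float64(0.03)], [0, [-0.13, -0.81, 0.03], np.float64(0.03)]] [ 0.4583 -0.246   0.2002] 162.03 max 0.82
```

>>> apply_moves --plan '[[0,[0.38,-0.56,0],0.95],[0,[0.32,-0.59,0],0.95],[0,[0.26,-0.62,0],0.95],[0,[0.2,-0.64,0],0.95],[0,[0.13,-0.66,0],0.95],[0,[0.06,-0.67,0],0.95],[0,[0,-0.67,0],0.95],[0,[-0.07,-0.67,0],0.95],[0,[-0.14,-0.66,0],0.95],[0,[-0.2,-0.64,0],0.95],[0,[-0.26,-0.62,0],0.95],[0,[-0.32,-0.58,0],0.95]]'

```text
time_s: 1.6
tcp_pos: [0.497, 0.2574, 0.2263]
eef_rot: [-180.0, -0.0, 175.5]
contact_force: [0.3, -1.0, -0.1]
gripper_width: 0.0877
```

```bash
sed -i 's/tu=round(-dy\/m\/6,2)/tu=float(round(-dy\/m\/6,2))/' pl.py
python3 - <<'E'
from plant import get_state; from pl import plan
s=get_state(); print(s["time_s"],s["tcp_pos"],s["eef_rot"],s["contact_force"])
plan(s,[(.458,-.246,.20,-198,12)],0)
E
```

```text
1.6 [0.49698501 0.25741943 0.22628854] [-1.79980000e+02 -2.63033654e-02  1.75526216e+02] [ 0.26041222 -0.96003336 -0.13866212]
[[0, [-0.0, -0.84, 0.04], 0.19], [0, [-0.02, -0.84, 0.04], 0.19], [0, [-0.03, -0.84, 0.04], 0.19], [0, [-0.05, -0.84, 0.05], 0.19], [0, [-0.07, -0.84, 0.04], 0.19], [0, [-0.08, -0.84, 0.05], 0.19], [0, [-0.1, -0.84, 0.04], 0.19], [0, [-0.12, -0.83, 0.05], 0.18], [0, [-0.13, -0.83, 0.04], 0.19], [0, [-0.15, -0.83, 0.05], 0.18], [0, [-0.17, -0.82, 0.04], 0.19], [0, [-0.18, -0.82, 0.05], 0.18]] [ 0.4579 -0.2458  0.1998] 162.03 max 0.84
```

>>> apply_moves --plan '[[0,[0,-0.84,0.04],0.2],[0,[-0.02,-0.84,0.04],0.2],[0,[-0.03,-0.84,0.04],0.2],[0,[-0.05,-0.84,0.04],0.2],[0,[-0.07,-0.84,0.04],0.2],[0,[-0.08,-0.84,0.04],0.2],[0,[-0.1,-0.84,0.04],0.2],[0,[-0.12,-0.83,0.04],0.2],[0,[-0.13,-0.83,0.04],0.2],[0,[-0.15,-0.83,0.04],0.2],[0,[-0.17,-0.82,0.04],0.2],[0,[0,0,0],0]]'

```text
time_s: 3.1
tcp_pos: [0.459, -0.2047, 0.2039]
eef_rot: [-180.0, -0.1, 162.3]
contact_force: [-0.7, 0.2, -1.0]
gripper_width: 0.0878
```

Run:
```python
from plant import get_state; from pl import plan
s=get_state(); print(s["time_s"],s["tcp_pos"],s["eef_rot"],s["contact_force"])
plan(s,[(.458,-.246,.20,-198,2)],0)
plan(s,[(.458,-.246,.15,-198,3),(.458,-.246,.045,-198,5)],0)
```

```text
3.1 [ 0.45899365 -0.20468572  0.20386094] [-1.79976231e+02 -8.44403119e-02  1.62303460e+02] [-0.71200022  0.19995425 -1.01438425]
[[0, [-0.12, -0.4, 0.04], 0.03], [0, [-0.11, -0.39, 0.04], 0.02]] [ 0.4579 -0.2458  0.1999] 162.0 max 0.4
[[0, [-0.08, -0.26, 0.36], 0.02], [0, [-0.08, -0.27, 0.36], 0.02], [0, [-0.07, -0.26, 0.36], 0.01]] [ 0.4579 -0.2458  0.1499] 162.0 max 0.36
[[0, [-0.0, -0.0, 0.42], 0.0], [0, [-0.0, -0.0, 0.42], 0.0], [0, [-0.0, -0.0, 0.42], 0.0], [0, [-0.0, -0.0, 0.42], 0.0], [0, [-0.0, -0.0, 0.42], 0.0]] [ 0.4579 -0.2458  0.0449] 162.0 max 0.42
```

>>> apply_moves --plan '[[0,[-0.12,-0.4,0.4],0.05],[0,[-0.11,-0.4,0.4],0],[0,[0,0,0.5],0],[0,[0,0,0.5],0],[0,[0,0,0],0]]'

```text
time_s: 3.72
tcp_pos: [0.4574, -0.2434, 0.113]
eef_rot: [-180.0, -0.2, 162.2]
contact_force: [0.4, 0.5, 0.8]
gripper_width: 0.0872
```

Run:
```python
from plant import get_state,viewer; from pl import plan
from h import *
s=get_state(); print(s["time_s"],s["tcp_pos"],s["eef_rot"],s["contact_force"])
plan(s,[(.458,-.246,.045,-198,3)],0)
for n in ("scene","top"):
    d=viewer.capture(n); np.savez(f"{n}1.npz",**d)
    x0,y0,w,h=(215,165,60,60) if n=="scene" else (245,170,60,50)
    cv2.imwrite(f"pics/{n}1.png",cv2.resize(d["frame"][y0:y0+h,x0:x0+w],None,fx=10,fy=10,interpolation=cv2.INTER_CUBIC))
```

```text
3.725 [ 0.45739486 -0.24343602  0.11295527] [-179.97803412   -0.23199915  162.23049193] [0.4300581  0.52577924 0.79588173]
[[0, [-0.01, -0.02, 0.45], 0.01], [0, [-0.01, -0.01, 0.45], 0.01], [0, [-0.01, -0.02, 0.46], 0.02]] [ 0.4581 -0.2463  0.045 ] 161.99 max 0.46
```

View pics/scene1.png

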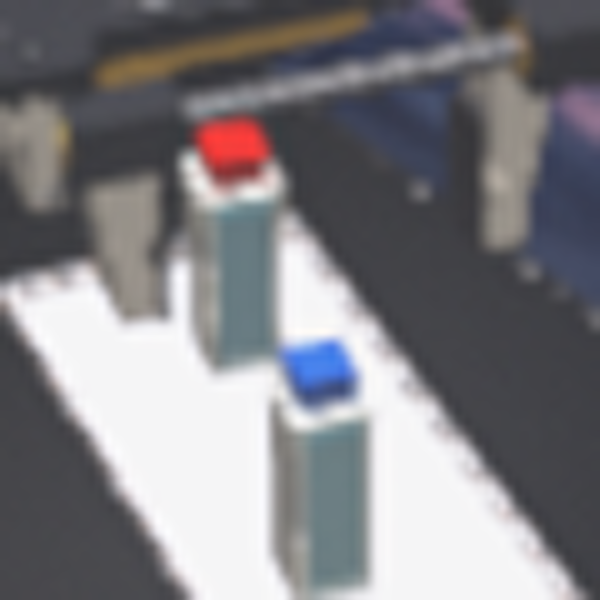

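View pics/top1.png

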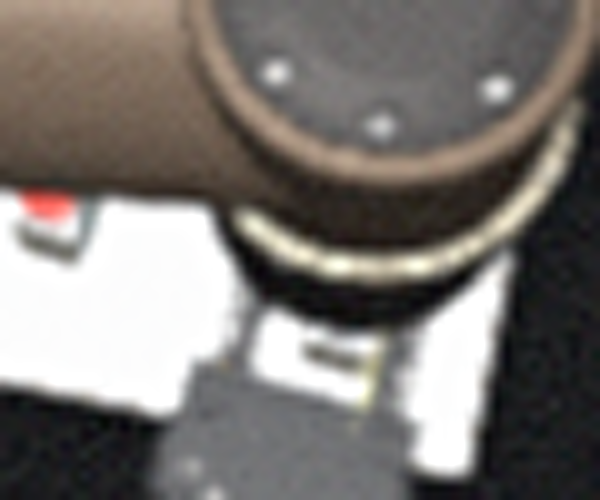

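Run:
```python
from h import *
s=load("scene1.npz"); t=load("top1.npz")
a=np.radians(162.2); x=np.array([np.cos(a),np.sin(a),0]);c=np.array([.4574,-.2434,.113])
for k in(-.05,0,.05): print(((proj(s,c+k*x)-[215,165])*10).round(), ((proj(t,c+k*x)-[245,170])*10).round())
```

```text
[[477. 229.]] [[370. 157.]]
[[309. 266.]] [[331. 294.]]
[[137. 303.]] [[291. 434.]]
```

>>> apply_moves --plan '[[0,[-0.01,-0.02,0.4],0],[0,[-0.01,-0.02,0.4],0],[0,[0,0,0.4],0],[0,[0,0,0.16],0],[0,[0,0,0],0]]'

```text
time_s: 4.45
tcp_pos: [0.4595, -0.2464, 0.0471]
eef_rot: [-180.0, 0.0, 162.2]
contact_force: [0.5, 0.8, -0.3]
gripper_width: 0.0873
```

```bash
cat > look.py <<'E'
import sys
from plant import get_state,viewer
from h import *
def look(tag,bs,bt,fx=10):
    for n,b in (("scene",bs),("top",bt)):
        if b is None: continue
        d=viewer.capture(n); np.savez(f"{n}{tag}.npz",**d); x0,y0,w,h=b
        cv2.imwrite(f"pics/{n}{tag}.png",cv2.resize(d["frame"][y0:y0+h,x0:x0+w],None,fx=fx,fy=fx,interpolation=cv2.INTER_CUBIC))
E
python3 - <<'E'
from look import *
s=get_state(); print(s["time_s"],s["tcp_pos"],s["eef_rot"],s["contact_force"])
look("2",(215,165,60,60),None)
E
```

```text
4.45 [ 0.45947941 -0.24643354  0.04706606] [-1.79995890e+02  2.10315179e-02  1.62236688e+02] [ 0.48608205  0.75220936 -0.31492985]
```

View pics/scene2.png

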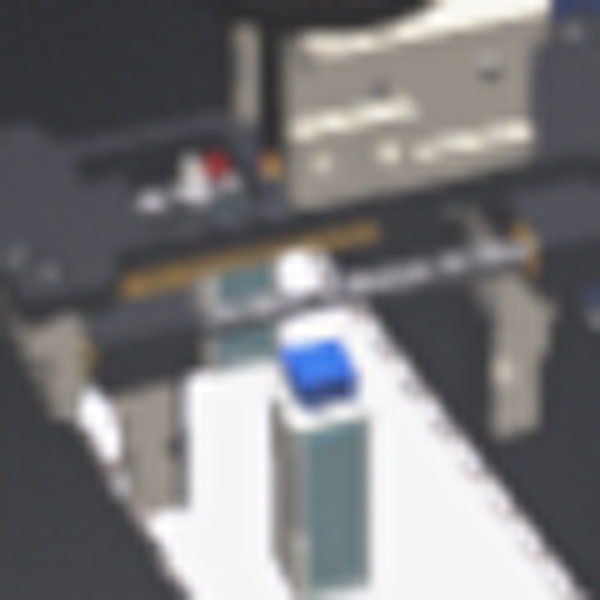

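>>> apply_moves --plan '[[0,[0,0,0.06],0],[60,[0,0,0],0],[120,[0,0,0],0],[160,[0,0,0],0],[200,[0,0,0],0],[255,[0,0,0],0],[255,[0,0,0],0],[255,[0,0,0],0]]' --squeeze 20

```text
time_s: 5.5
tcp_pos: [0.459, -0.2465, 0.0435]
eef_rot: [-180.0, -0.0, 162.2]
contact_force: [-0.4, -0.9, -1.7]
gripper_width: 0.0249
```

Run:
```python
from look import *
s=get_state(); print(s["time_s"],s["tcp_pos"],s["eef_rot"],s["contact_force"],s["gripper_width"])
look("3",(215,165,60,60),None)
```

```text
5.5 [ 0.45899843 -0.24647961  0.04351314] [-1.79998845e+02 -9.59445837e-03  1.62213290e+02] [-0.39670825 -0.88462015 -1.74899382] 0.02486256346815596
```

View pics/scene3.png

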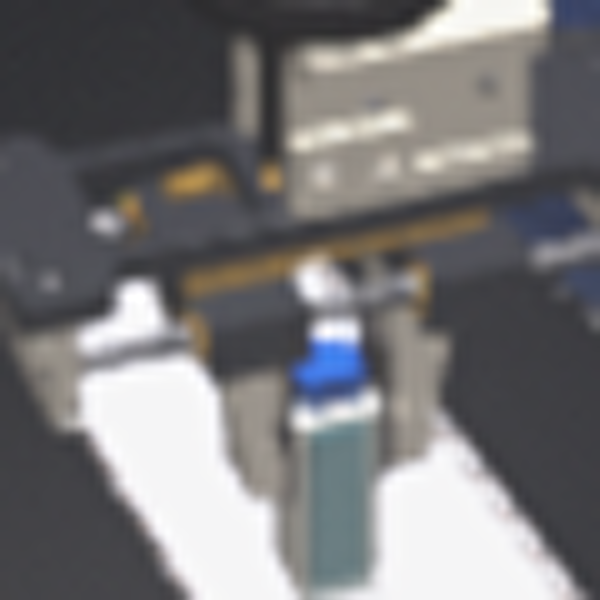

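Run:
```python
from look import *; from pl import plan
s=get_state(); s["tcp_pos"][2]+=.14
a=np.radians(13.54); o=np.array([.526,.1935]); ex=np.array([np.cos(a),np.sin(a)])
p=o-.008*ex; print(p)
plan(s,[(.50,-.03,.18,-180,6),(p[0],p[1],.16,-166.46,6)],255)
```

```text
[0.51822235 0.19162701]
[[255, [0.09, 0.73, 0.01], -0.49], [255, [0.05, 0.73, 0.01], -0.49], [255, [0.02, 0.73, 0.01], -0.5], [255, [-0.02, 0.74, 0.01], -0.49], [255, [-0.06, 0.73, 0.02], -0.5], [255, [-0.1, 0.73, 0.01], -0.49]] [ 0.4998 -0.0299  0.18  ] 179.97 max 0.74
[[255, [-0.06, 0.74, 0.07], -0.38], [255, [-0.09, 0.74, 0.07], -0.38], [255, [-0.12, 0.73, 0.07], -0.38], [255, [-0.15, 0.72, 0.06], -0.37], [255, [-0.18, 0.72, 0.07], -0.38], [255, [-0.2, 0.71, 0.06], -0.37]] [0.5182 0.1915 0.16  ] -166.47 max 0.74
```

>>> apply_moves --plan '[[255,[0,0,-0.2],0],[255,[0,0,-0.4],0],[255,[0,0,-0.6],0],[255,[0,0,-0.6],0],[255,[0,0,-0.6],0],[255,[0,0,-0.4],0],[255,[0,0,0],0],[255,[0,0,0],0]]' --squeeze 30

```text
time_s: 6.55
tcp_pos: [0.4586, -0.2463, 0.1831]
eef_rot: [180.0, -0.0, 162.2]
contact_force: [-0.2, 0.2, -0.8]
gripper_width: 0.0249
```

>>> apply_moves --plan '[[255,[0.09,0.73,0],-0.5],[255,[0.05,0.73,0],-0.5],[255,[0.02,0.73,0],-0.5],[255,[-0.02,0.74,0],-0.5],[255,[-0.06,0.73,0],-0.5],[255,[-0.1,0.73,0],-0.5],[255,[-0.06,0.74,0.05],-0.4],[255,[-0.09,0.74,0.05],-0.4],[255,[-0.12,0.73,0.05],-0.4],[255,[-0.15,0.72,0.05],-0.4],[255,[-0.18,0.72,0.05],-0.3],[255,[-0.2,0.71,0.05],-0.3]]'

```text
time_s: 8.05
tcp_pos: [0.5154, 0.1925, 0.1672]
eef_rot: [-180.0, -0.1, -166.5]
contact_force: [0.8, 0.2, -1.0]
gripper_width: 0.0249
```

>>> apply_moves --plan '[[255,[0,0,0],0],[255,[0,0,0],0]]'

```text
time_s: 8.3
tcp_pos: [0.5153, 0.1913, 0.1675]
eef_rot: [-180.0, -0.1, -166.6]
contact_force: [0.1, 0.1, -0.9]
gripper_width: 0.0251
```

Run:
```python
from look import *; from pl import plan
s=get_state(); print(s["time_s"],s["tcp_pos"],s["eef_rot"],s["contact_force"],s["gripper_width"])
plan(s,[(.5182,.1916,.115,-166.46,2)],255)
look("4",(150,90,80,80),None,7)
```

```text
8.3 [0.5153428  0.19130239 0.16748789] [-1.79951520e+02 -1.20429277e-01 -1.66574615e+02] [ 0.05453338  0.09755331 -0.89923792] 0.025094302659135478
[[255, [-0.03, -0.0, 0.52], -0.01], [255, [-0.03, -0.01, 0.53], -0.01]] [0.5184 0.1915 0.115 ] -166.45 max 0.53
```

View pics/scene4.png

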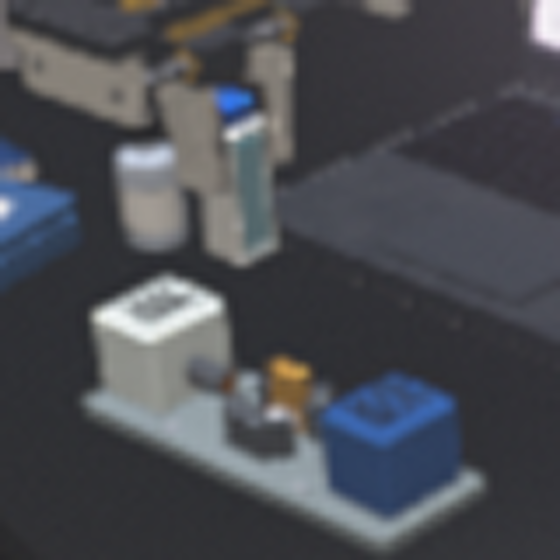

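Run:
```python
from h import *
np.set_printoptions(precision=4,suppress=True)
s=load("scene4.npz"); t=load("top0.npz")
W={}
for n,b,f in (("wh",(160,127,30,24),lambda b,g,r:(b+g+r)/3>180),("bh",(192,138,30,30),lambda b,g,r:(b-r>60)&(b>125))):
  for d,bb,nm in ((s,b,"s"),(t,(122,180,22,26) if n=="wh" else (168,168,24,26),"t")):
    ff=f if nm=="s" else ((lambda b,g,r:(b+g+r)/3>150) if n=="wh" else (lambda b,g,r:(b-r>60)&(b>110)))
    a=blob(d,bb,ff,f"pics/h_{n}{nm}.png"); h=cv2.convexHull((a["c"]*64).astype(np.int32)); M=cv2.moments(h)
    cc=np.array([M["m10"],M["m01"]])/M["m00"]/64; w=ray(d,a["c"],.062)[:,:2].astype(np.float32)
    R=cv2.minAreaRect(w); W[n+nm]=ray(d,cc,.062)[0]; print(n,nm,cc,W[n+nm],"rect",R)
for k in "st":
    v=W["wh"+k]-W["bh"+k]; print(k,(W["wh"+k]+W["bh"+k])/2,np.linalg.norm(v),np.degrees(np.arctan2(-v[0],v[1])))
im=s["frame"][98:132,174:194]; cv2.imwrite("pics/z4.png",cv2.resize(im,None,fx=16,fy=16,interpolation=cv2.INTER_CUBIC))
```

```text
wh s [172.2067 134.1023] [0.5017 0.2728 0.062 ] rect ((0.5022450089454651, 0.27314576506614685), (0.05885725095868111, 0.04986947774887085), 11.87335205078125)
wh t [133.0406 192.621 ] [0.5063 0.2766 0.062 ] rect ((0.5062380433082581, 0.27630722522735596), (0.058684442192316055, 0.05150013417005539), 13.06638240814209)
bh s [204.9297 148.4404] [0.5408 0.1058 0.062 ] rect ((0.5422700047492981, 0.10759299993515015), (0.05758599564433098, 0.05059326812624931), 11.542057991027832)
bh t [179.2377 180.4465] [0.546  0.1099 0.062 ] rect ((0.5462833046913147, 0.11005425453186035), (0.05700377747416496, 0.04817356541752815), 11.572320938110352)
s [0.5213 0.1893 0.062 ] 0.17143462767488762 13.200892029462
t [0.5261 0.1932 0.062 ] 0.17137599102446294 13.405903182163632
```

View pics/z4.png

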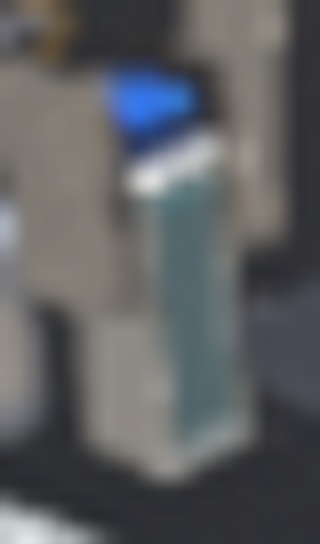

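Run:
```python
from h import *
np.set_printoptions(precision=4,suppress=True)
s=load("scene4.npz"); t=load("top0.npz")
p=(np.array([[79,446],[168,482],[256,438]])+.5)/16-.5+[174,98]
w=ray(s,p,.127); print(w,np.linalg.norm(np.diff(w,axis=0),axis=1),np.degrees(np.arctan2(*np.diff(w[:,:2],axis=0).T[::-1])),(w[0]+w[2])/2, "tcp .5153 .1913")
for n,b in (("wh",[(133.04,192.62),(172.2,134.1)]),("bh",[(179.24,180.45),(204.93,148.44)]),("seat",[(158.9,188.88),(190,149)])):
    print(n,tri(t,b[0],s,b[1]))
    X=tri(t,b[0],s,b[1]); print(proj(s,X)-b[1],proj(t,X)-b[0])
# initial cell base in scene
s0=load("scene0.npz")
# blue stopper consistency
X=tri(t,(278.78,200.48),s0,(246.17,200.9)); print(proj(s0,X),proj(t,X))
```

```text
[[0.4974 0.2025 0.127 ]
 [0.5041 0.1752 0.127 ]
 [0.5302 0.1818 0.127 ]] [0.0281 0.0269] [-76.1079  14.2097] [0.5138 0.1921 0.127 ] tcp .5153 .1913
wh [0.5057 0.2783 0.0587]
[[ 0.3418 -0.0581]] [[-0.1466  0.3487]]
bh [0.5456 0.1114 0.0581]
[[ 0.374  -0.0708]] [[-0.1662  0.35  ]]
seat [0.526  0.1933 0.0249]
[[-0.3927  0.0685]] [[ 0.1706 -0.3798]]
[[246.5999 200.8104]] [[278.6089 200.8023]]
```

>>> apply_moves --plan '[[255,[0,0,0.3],0],[255,[-0.03,0,0.4],0],[255,[0,0,0.4],0],[255,[0,0,0.3],0],[255,[0,0,0.06],0],[255,[0,0,0],0],[255,[0,0,0],0]]'

```text
time_s: 9.22
tcp_pos: [0.5179, 0.1923, 0.0963]
eef_rot: [180.0, 0.1, -166.6]
contact_force: [-0.2, -0.7, -0.4]
gripper_width: 0.0251
```

Run:
```python
from look import *
s=get_state(); print(s["time_s"],s["tcp_pos"],s["eef_rot"],s["contact_force"],s["gripper_width"])
look("5",(158,110,66,60),(115,160,84,60),9)
```

```text
9.225 [0.51791899 0.19227762 0.09626346] [ 1.79973087e+02  6.99919376e-02 -1.66581960e+02] [-0.17189247 -0.65732618 -0.38144691] 0.025052198631836865
```

View pics/scene5.png

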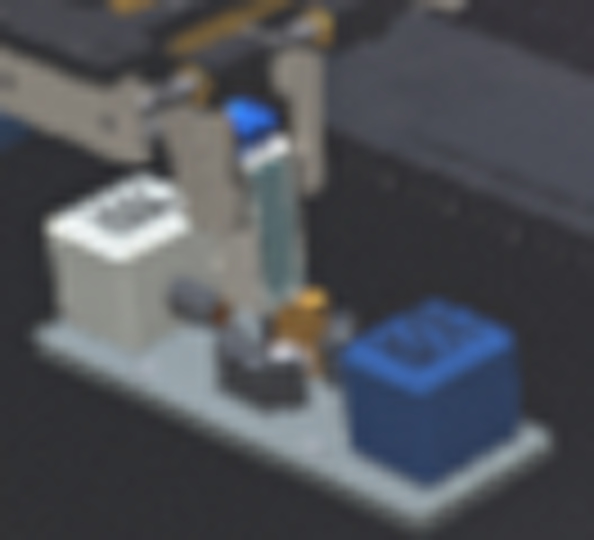

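View pics/top5.png

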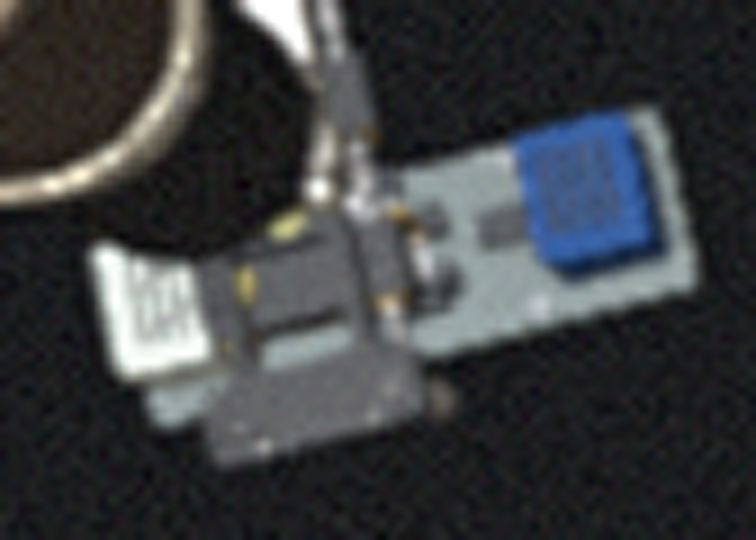

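Run:
```python
from h import *
for n in ("4","5"):
    s=load(f"scene{n}.npz"); im=s["frame"][130:160,178:206]; cv2.imwrite(f"pics/zz{n}.png",cv2.resize(im,None,fx=20,fy=20,interpolation=cv2.INTER_CUBIC))
```

```text
(no output)
```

View pics/zz4.png

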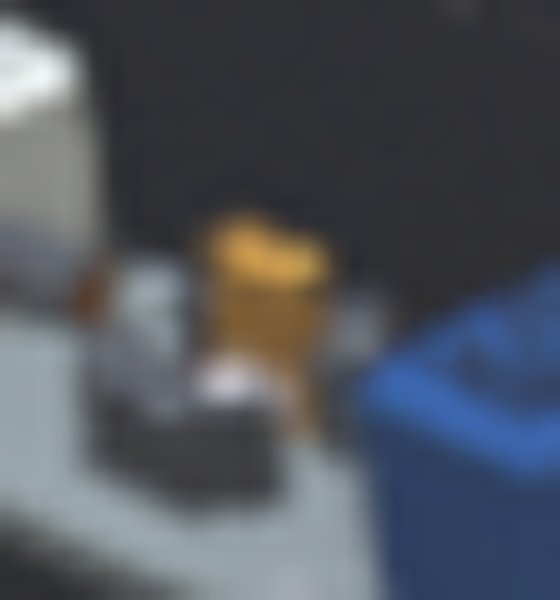

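View pics/zz5.png

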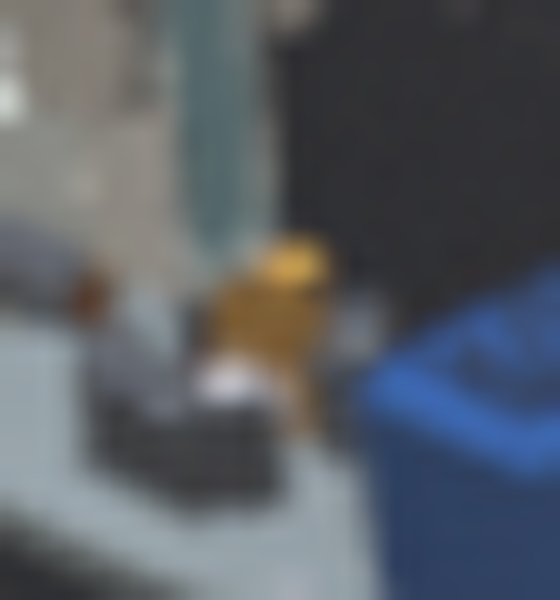

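Run:
```python
from h import *
np.set_printoptions(precision=0,suppress=True)
s=load("scene5.npz")
def P(o,pts,yaw=13.4):
    a=np.radians(yaw);R=np.array([[np.cos(a),-np.sin(a)],[np.sin(a),np.cos(a)]])
    pts=np.array(pts,float)/1000; X=np.c_[pts[:,:2]@R.T+o,pts[:,2]]
    return (proj(s,X)-[178,130]+.5)*20
for nm,o in (("A",(.5257,.194)),("B",(.5218,.1898))):
    print(nm,"jaw",P(o,[[6.5,11,48],[6.5,-11,48]]),"wall/cheek tops",P(o,[[-12.5,14,38],[-12.5,-14,38],[12.5,-14,38],[12.5,14,38]]),"blue housing near edge",P(o,[[-28,-62,62],[28,-62,62]]))
# cell bottom
for c in ((.5179,.1923),): print("cell",P(c,[[-12.5,12.5,55.8],[-12.5,-12.5,55.8],[12.5,-12.5,55.8]]))
```

```text
A jaw [[211. 249.]
 [294. 286.]] wall/cheek tops [[130. 332.]
 [236. 379.]
 [334. 326.]
 [228. 280.]] blue housing near edge [[349. 380.]
 [571. 259.]]
B jaw [[204. 265.]
 [288. 301.]] wall/cheek tops [[123. 347.]
 [229. 395.]
 [328. 341.]
 [221. 295.]] blue housing near edge [[342. 396.]
 [565. 274.]]
cell [[ 93. 265.]
 [188. 308.]
 [288. 255.]]
```

Run:
```python
from h import *
np.set_printoptions(precision=2,suppress=True)
s=load("scene4.npz"); g=s["frame"].astype(float).mean(2)
for r in range(117,128): print(r,g[r,174:196].round().astype(int))
a=np.radians(-166.57+180);R=np.array([[np.cos(a),-np.sin(a)],[np.sin(a),np.cos(a)]])
c=np.array([.5153,.1913])
for z in (.127,.14,.15):
    X=np.array([[-12.5,12.5],[-12.5,-12.5],[12.5,-12.5]])/1000@R.T+c; print(z,proj(s,np.c_[X,[z]*3]))
for o in ((.5257,.194),(.5218,.1898)):
    X=np.array([[0,86],[0,-86]])/1000@R.T+o; print(proj(s,np.c_[X,[.062]*2]),"obs 172.21,134.10 ; 204.93,148.44")
```

```text
117 [135 112  78  70  98 119 121 115 114 115 100  98  99 110 106  82  83  78
  77  77  76  77]
118 [139 119  84  53  77 114 133 134 135 125 108  99 100 111 109  81  77  77
  77  76  76  79]
119 [140 125  93  53  73 113 136 137 137 129 112  99  99 108 105  81  76  76
  76  77  77  78]
120 [142 127  95  54  72 112 136 137 136 135 120 100  98 102  99  82  77  77
  77  76  76  77]
121 [143 128  96  55  68 111 136 136 136 141 130 102  98 100 100  87  75  78
  79  77  78  77]
122 [140 125  95  58  62 107 135 137 137 146 138 102  98  98 104  94  66  71
  77  79  78  76]
123 [129 116  88  54  59 105 136 137 136 138 127 100  97 101 108  96  56  55
  63  71  74  74]
124 [113  98  72  50  54 101 136 137 137 138 126 103 109 122 127 106  60  53
  52  53  57  65]
125 [ 83  67  53  49  53  89 123 132 136 139 132 118 130 138 128  96  59  55
  51  51  51  53]
126 [ 51  50  50  49  49  60  83 105 121 139 145 134 127 102  76  56  49  49
  50  51  51  49]
127 [ 46  48  48  49  49  49  51  57  77 116 135 115  77  56  50  48  49  50
  49  52  51  49]
0.127 [[179.46 125.37]
 [184.36 127.39]
 [189.53 124.86]]
0.14 [[179.04 122.02]
 [183.97 124.01]
 [189.18 121.51]]
0.15 [[178.72 119.41]
 [183.67 121.39]
 [188.9  118.91]]
[[172.53 133.31]
 [205.4  147.52]] obs 172.21,134.10 ; 204.93,148.44
[[172.15 134.02]
 [205.11 148.32]] obs 172.21,134.10 ; 204.93,148.44
```

>>> apply_moves --plan '[[255,[0.08,-0.03,0],0],[255,[0,0,0.12],0],[255,[0,0,0.12],0],[255,[0,0,0],0],[255,[0,0,0],0]]'

```text
time_s: 9.95
tcp_pos: [0.514, 0.1896, 0.0834]
eef_rot: [-180.0, -0.0, -166.6]
contact_force: [-0.0, 0.9, -0.6]
gripper_width: 0.0248
```

```bash
cat > st.py <<'E'
from plant import get_state
import numpy as np
np.set_printoptions(precision=2,suppress=True)
s=get_state(); a=np.radians(13.4); ex=np.array([np.cos(a),np.sin(a)]); ey=np.array([-ex[1],ex[0]])
d=(s["tcp_pos"][:2]-[.5257,.194])*1000
print("t",s["time_s"],"A-frame x,y mm",ex@d,ey@d,"under z",s["tcp_pos"][2]*1000-40.5,"rot",s["eef_rot"],"F x',y',z",ex@s["contact_force"][:2],ey@s["contact_force"][:2],s["contact_force"][2],"M",s["moment"],"w",s["gripper_width"]*1000)
E
python3 st.py
```

```text
t 9.95 A-frame x,y mm -12.413261643348337 -1.5496565877793125 under z 42.94505367536465 rot [-179.99   -0.01 -166.58] F x',y',z 0.1780436920068911 0.8932966788746505 -0.6240096848238346 M [ 0.04 -0.07 -0.01] w 24.789845062721426
```

Now advance in 1 mm steps toward the jaw, watching force.

>>> apply_moves --plan '[[255,[-0.04,0,0],0],[255,[-0.02,0,0],0],[255,[0,0,0],0]]'

```text
time_s: 10.32
tcp_pos: [0.517, 0.1904, 0.0836]
eef_rot: [180.0, 0.0, -166.6]
contact_force: [0.3, -0.4, -0.7]
gripper_width: 0.0247
```

```bash
python3 st.py
```

```text
t 10.325 A-frame x,y mm -9.322870291093082 -1.4930391387347208 under z 43.118154984507456 rot [ 180.      0.01 -166.59] F x',y',z 0.21418353288069703 -0.4327126218956719 -0.6748236685014111 M [ 0.04 -0.03 -0.01] w 24.71914372759479
```

>>> apply_moves --plan '[[255,[-0.02,0,0],0],[255,[0,0,0],0]]'

```text
time_s: 10.58
tcp_pos: [0.5179, 0.1906, 0.0836]
eef_rot: [180.0, 0.0, -166.6]
contact_force: [0.2, -0.2, -1.2]
gripper_width: 0.0247
```

```bash
python3 st.py
```

```text
t 10.575 A-frame x,y mm -8.388229236113743 -1.504374966345671 under z 43.081884329290006 rot [ 180.      0.   -166.59] F x',y',z 0.17459758963327104 -0.22327172948521018 -1.2289028976576377 M [ 0.08 -0.01  0.01] w 24.74717622770777
```

>>> apply_moves --plan '[[255,[-0.02,0,0],0],[255,[0,0,0],0]]'

```text
time_s: 10.82
tcp_pos: [0.5189, 0.1908, 0.0836]
eef_rot: [-180.0, 0.0, -166.6]
contact_force: [0.6, 0.9, -1.1]
gripper_width: 0.0249
```

```bash
python3 st.py
```

```text
t 10.825 A-frame x,y mm -7.397571701181309 -1.527479221993552 under z 43.05688526178572 rot [-180.      0.   -166.59] F x',y',z 0.8039119103041593 0.7128049214078603 -1.076604662459568 M [ 0.04 -0.07 -0.01] w 24.911863927425347
```

>>> apply_moves --plan '[[255,[-0.02,0,0],0],[255,[0,0,0],0]]'

```text
time_s: 11.08
tcp_pos: [0.5198, 0.191, 0.0836]
eef_rot: [-180.0, 0.0, -166.6]
contact_force: [-0.4, 0.7, -0.3]
gripper_width: 0.0248
```

```bash
python3 st.py
```

```text
t 11.075 A-frame x,y mm -6.401888568377325 -1.526438739407626 under z 43.05987418601387 rot [-180.      0.   -166.58] F x',y',z -0.26553936742205125 0.7326228668295528 -0.3024424251588236 M [ 0.02  0.01 -0.02] w 24.805764872979836
```

>>> apply_moves --plan '[[255,[-0.02,0,0],0],[255,[0,0,0],0]]'

```text
time_s: 11.32
tcp_pos: [0.5208, 0.1913, 0.0836]
eef_rot: [-180.0, 0.0, -166.6]
contact_force: [-0.0, 0.8, 0.2]
gripper_width: 0.025
```

```bash
python3 st.py
```

```text
t 11.325 A-frame x,y mm -5.390197535583939 -1.5258676209447946 under z 43.054193466841284 rot [-180.      0.   -166.58] F x',y',z 0.16562838914053357 0.7954185937920732 0.15174603069503023 M [ 0.09 -0.07 -0.02] w 25.037560514973812
```

>>> apply_moves --plan '[[255,[-0.02,0,0],0],[255,[0,0,0],0]]'

```text
time_s: 11.58
tcp_pos: [0.5212, 0.1911, 0.0833]
eef_rot: [-180.0, -0.1, -166.6]
contact_force: [-2.8, -0.4, 0.1]
gripper_width: 0.025
```

```bash
python3 st.py
```

```text
t 11.575 A-frame x,y mm -5.083014789645714 -1.7192637055202058 under z 42.841046955659166 rot [-179.98   -0.07 -166.6 ] F x',y',z -2.8187653029998114 0.23031072310984885 0.07708167940353144 M [-0.09  1.11 -0.01] w 24.957001384784718
```

>>> apply_moves --plan '[[255,[-0.02,0,0],0],[255,[0,0,0],0]]'

```text
time_s: 11.82
tcp_pos: [0.5221, 0.1914, 0.0833]
eef_rot: [-180.0, -0.1, -166.6]
contact_force: [-4.8, -1.3, 1.6]
gripper_width: 0.0246
```

```bash
python3 st.py
```

```text
t 11.825 A-frame x,y mm -4.065276361195675 -1.733363326633796 under z 42.83433167260178 rot [-179.98   -0.07 -166.6 ] F x',y',z -4.945152573772528 -0.18676639356179212 1.6328572277624493 M [-0.22  1.66 -0.01] w 24.611930841191008
```

>>> apply_moves --plan '[[255,[-0.02,0,0],0],[255,[0,0,0],0]]'

```text
time_s: 12.08
tcp_pos: [0.5233, 0.1916, 0.0833]
eef_rot: [-180.0, -0.1, -166.6]
contact_force: [-5.1, -0.7, -0.8]
gripper_width: 0.0251
```

```bash
python3 st.py; python3 -c "
from look import *
look('6',(158,110,66,60),None,9)
s=load('scene6.npz'); cv2.imwrite('pics/zz6.png',cv2.resize(s['frame'][130:160,178:206],None,fx=20,fy=20,interpolation=cv2.INTER_CUBIC))"
```

```text
t 12.075 A-frame x,y mm -2.916925311281163 -1.7250790028986418 under z 42.83346114019223 rot [-179.98   -0.06 -166.6 ] F x',y',z -5.076553383597204 0.5314245791934451 -0.7610176174820406 M [-0.39  2.04 -0.05] w 25.055364813770627
```

View pics/zz6.png

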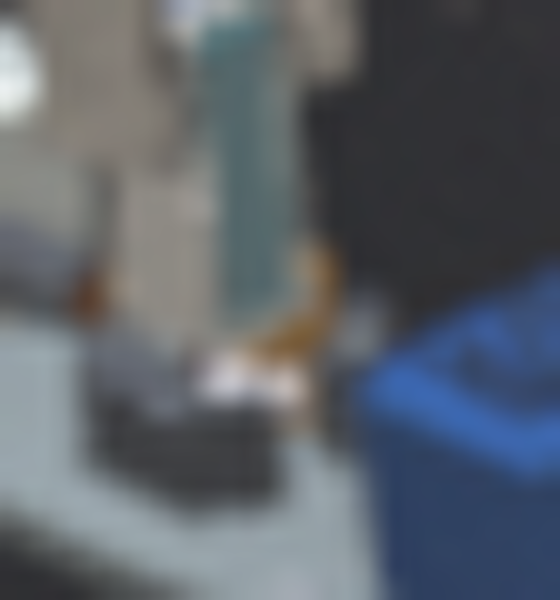

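>>> apply_moves --plan '[[255,[0,0.036,0],0],[255,[-0.03,0,0],0],[255,[-0.03,0,0],0],[255,[-0.04,0,0],0],[255,[0,0,0],0]]'

```text
time_s: 12.75
tcp_pos: [0.5271, 0.1939, 0.0832]
eef_rot: [-179.9, -0.1, -166.6]
contact_force: [-7.1, -2.1, 2.5]
gripper_width: 0.0249
```

```bash
python3 st.py; python3 -c "
from look import *
look('7',(158,110,66,60),None,9)
s=load('scene7.npz'); cv2.imwrite('pics/zz7.png',cv2.resize(s['frame'][125:155,178:206],None,fx=20,fy=20,interpolation=cv2.INTER_CUBIC))"
```

```text
t 12.75 A-frame x,y mm 1.317154409714434 -0.3798675284873619 under z 42.7445838808941 rot [-179.94   -0.14 -166.61] F x',y',z -7.418333932257306 -0.35804481698693186 2.530656187891307 M [-1.02  2.97 -0.04] w 24.855688277605196
```

View pics/zz7.png

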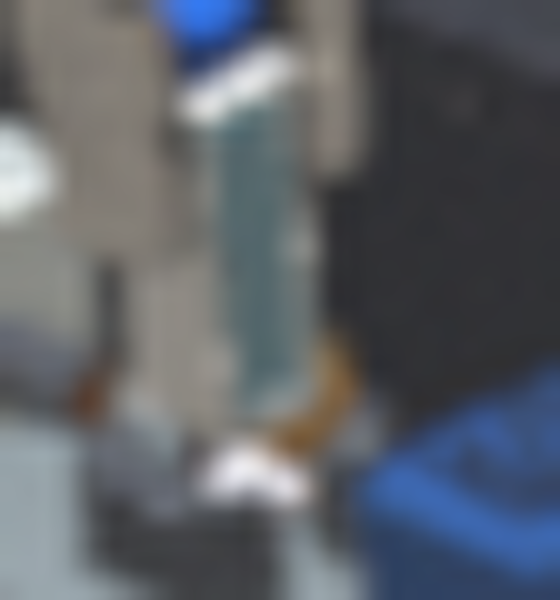

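View pics/scene7.png

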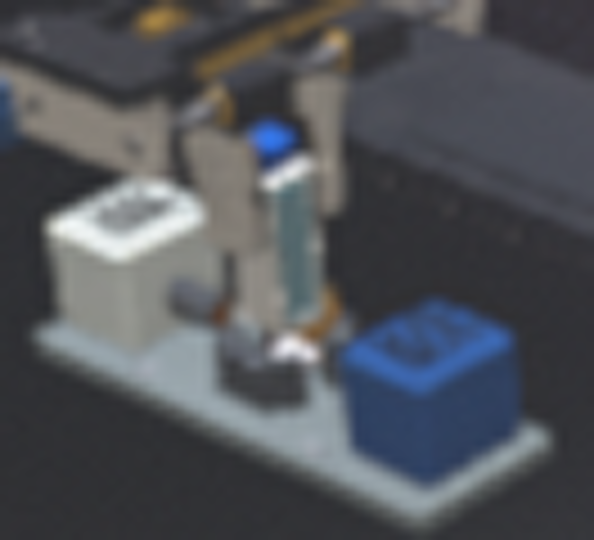

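>>> apply_moves --plan '[[255,[-0.02,0,0.04],0],[255,[0,0,0.04],0],[255,[0,0,0],0]]'

```text
time_s: 13.18
tcp_pos: [0.5277, 0.1942, 0.079]
eef_rot: [-179.9, -0.2, -166.6]
contact_force: [-8.1, -1.8, 1.1]
gripper_width: 0.0249
```

```bash
python3 st.py
```

```text
t 13.175 A-frame x,y mm 1.9921469439248751 -0.2501490079757638 under z 38.54573324742711 rot [-179.95   -0.17 -166.61] F x',y',z -8.31174862777633 0.13643382863631376 1.1288793157425918 M [-0.57  3.3  -0.  ] w 24.903008517554447
```

>>> apply_moves --plan '[[255,[0,0,0.02],0],[255,[0,0,0.02],0],[255,[0,0,0],0]]'

```text
time_s: 13.55
tcp_pos: [0.5278, 0.1943, 0.0772]
eef_rot: [-180.0, -0.2, -166.6]
contact_force: [-8.5, -1.4, 3.1]
gripper_width: 0.0249
```

```bash
python3 st.py
```

```text
t 13.55 A-frame x,y mm 2.084601458382547 -0.22150656958870696 under z 36.690107015155846 rot [-179.95   -0.15 -166.61] F x',y',z -8.593044793549085 0.5848573256692585 3.110858483089076 M [-0.7   3.27  0.02] w 24.875829908373703
```

>>> apply_moves --plan '[[255,[0,0,0.02],0],[255,[0,0,0.02],0],[255,[0,0,0],0]]'

```text
time_s: 13.92
tcp_pos: [0.5278, 0.1943, 0.0752]
eef_rot: [-180.0, -0.2, -166.6]
contact_force: [-8.9, -1.8, 3.4]
gripper_width: 0.0246
```

```bash
python3 st.py
```

```text
t 13.925 A-frame x,y mm 2.084794912629514 -0.2169233475502223 under z 34.68596054691483 rot [-179.95   -0.15 -166.61] F x',y',z -9.061398219463914 0.27287479425693534 3.369420604134616 M [-0.69  3.21  0.02] w 24.644099333652367
```

>>> apply_moves --plan '[[255,[0,0,0.02],0],[255,[0,0,0.02],0],[255,[0,0,0],0]]'

```text
time_s: 14.3
tcp_pos: [0.5279, 0.1944, 0.0733]
eef_rot: [-180.0, -0.1, -166.6]
contact_force: [-8.3, -0.9, 2.7]
gripper_width: 0.025
```

```bash
python3 st.py
```

```text
t 14.3 A-frame x,y mm 2.2692708854983663 -0.10002222970045903 under z 32.80261723091971 rot [-179.96   -0.13 -166.6 ] F x',y',z -8.237932732071407 1.0310793688743227 2.716837692721985 M [-0.55  3.19  0.02] w 25.04488527387093
```

>>> apply_moves --plan '[[255,[0,0,0.03],0],[255,[0,0,0.03],0],[255,[0,0,0],0]]'

```text
time_s: 14.68
tcp_pos: [0.5279, 0.1945, 0.0702]
eef_rot: [-180.0, -0.1, -166.6]
contact_force: [-7.7, -0.9, 2.0]
gripper_width: 0.0243
```

```bash
python3 st.py
```

```text
t 14.675 A-frame x,y mm 2.2162368478748293 -0.048027120550635544 under z 29.71334224119039 rot [-179.97   -0.14 -166.6 ] F x',y',z -7.679099129868415 0.9000848551196178 1.9778835686837857 M [-0.41  3.19  0.01] w 24.31477273345404
```

>>> apply_moves --plan '[[255,[0,0,0.03],0],[255,[0,0,0.03],0],[255,[0,0,0],0]]'

```text
time_s: 15.05
tcp_pos: [0.5279, 0.1944, 0.0672]
eef_rot: [-180.0, -0.1, -166.6]
contact_force: [-8.2, -1.2, 2.8]
gripper_width: 0.0252
```

```bash
python3 st.py
```

```text
t 15.05 A-frame x,y mm 2.2268224294298937 -0.06792110655491852 under z 26.724777117522066 rot [-179.96   -0.13 -166.6 ] F x',y',z -8.281134092639313 0.7688497495495356 2.7828250167976587 M [-0.39  3.19 -0.02] w 25.195835786598586
```

>>> apply_moves --plan '[[255,[0,0,0.02],0],[255,[0,0,0],0]]'

```text
time_s: 15.3
tcp_pos: [0.5279, 0.1945, 0.0663]
eef_rot: [-180.0, -0.1, -166.6]
contact_force: [-8.9, -0.9, 3.3]
gripper_width: 0.0248
```

```bash
python3 st.py
```

```text
t 15.3 A-frame x,y mm 2.2946010219942674 -0.053627023632351695 under z 25.80930637848452 rot [-179.96   -0.12 -166.6 ] F x',y',z -8.847903222394907 1.1969069292316654 3.299450887863324 M [-0.48  3.18 -0.04] w 24.825134861908527
```

>>> apply_moves --plan '[[255,[0,0,0.016],0],[255,[0,0,0],0]]'

```text
time_s: 15.55
tcp_pos: [0.528, 0.1945, 0.0655]
eef_rot: [-180.0, -0.1, -166.6]
contact_force: [-7.8, -2.0, 3.9]
gripper_width: 0.0247
```

>>> apply_moves --plan '[[255,[0,0,0.016],0],[255,[0,0,0],0]]'

```text
time_s: 15.8
tcp_pos: [0.5279, 0.1945, 0.0647]
eef_rot: [-180.0, -0.1, -166.6]
contact_force: [-9.1, -2.5, 3.2]
gripper_width: 0.0249
```

>>> apply_moves --plan '[[255,[0,0,0.016],0],[255,[0,0,0],0]]'

```text
time_s: 16.05
tcp_pos: [0.528, 0.1945, 0.0641]
eef_rot: [-180.0, -0.1, -166.6]
contact_force: [-8.9, -1.6, 4.4]
gripper_width: 0.0247
```

>>> apply_moves --plan '[[255,[0,0,0.016],0],[255,[0,0,0],0]]'

```text
time_s: 16.3
tcp_pos: [0.5281, 0.1945, 0.0637]
eef_rot: [-180.0, -0.1, -166.6]
contact_force: [-11.0, -3.0, 8.3]
gripper_width: 0.0247
```

>>> apply_moves --plan '[[255,[0,0,0.008],0],[255,[0,0,0],0]]'

```text
time_s: 16.55
tcp_pos: [0.5281, 0.1945, 0.0637]
eef_rot: [-180.0, -0.1, -166.6]
contact_force: [-12.1, -1.9, 11.3]
gripper_width: 0.0249
```

```bash
python3 st.py; python3 -c "
from look import *
look('8',(158,110,66,60),None,9)
s=load('scene8.npz'); cv2.imwrite('pics/zz8.png',cv2.resize(s['frame'][125:155,178:206],None,fx=20,fy=20,interpolation=cv2.INTER_CUBIC))"
```

```text
t 16.55 A-frame x,y mm 2.416345620957619 -0.0552117768343846 under z 23.19968265871492 rot [-179.96   -0.09 -166.58] F x',y',z -12.181773731684583 0.9195702900380793 11.256315218561301 M [-0.73  4.4  -0.03] w 24.853143119939748
```

View pics/zz8.png

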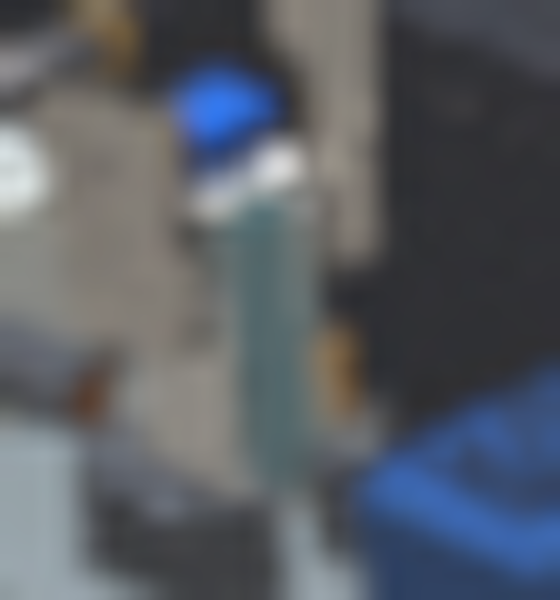

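>>> apply_moves --plan '[[255,[0.016,0,0],0],[255,[0,0,0],0]]'

```text
time_s: 16.85
tcp_pos: [0.5279, 0.1945, 0.0637]
eef_rot: [-180.0, -0.0, -166.6]
contact_force: [-8.6, -2.0, 8.6]
gripper_width: 0.0245
```

```bash
python3 st.py
```

```text
t 16.85 A-frame x,y mm 2.292924974943037 -0.009134453694895885 under z 23.18210670141176 rot [-179.97   -0.03 -166.57] F x',y',z -8.836790163443734 0.08436060501562906 8.56288778574764 M [-0.86  3.3  -0.09] w 24.491330215792132
```

>>> apply_moves --plan '[[255,[0.016,0,0],0],[255,[0,0,0],0]]'

```text
time_s: 17.1
tcp_pos: [0.5278, 0.1945, 0.0637]
eef_rot: [-180.0, 0.0, -166.6]
contact_force: [-5.0, -1.3, 6.2]
gripper_width: 0.0253
```

```bash
python3 st.py
```

```text
t 17.1 A-frame x,y mm 2.186156235185402 0.03405940209061221 under z 23.17281729034037 rot [-179.98    0.04 -166.57] F x',y',z -5.13402539732861 -0.15441612489301146 6.204869669780452 M [-0.97  2.1  -0.02] w 25.326225827549383
```

>>> apply_moves --plan '[[255,[0.02,0,0],0],[255,[0,0,0],0]]'

```text
time_s: 17.35
tcp_pos: [0.5272, 0.1945, 0.0637]
eef_rot: [-180.0, 0.1, -166.6]
contact_force: [-3.5, -2.8, 5.9]
gripper_width: 0.0249
```

```bash
python3 st.py
```

```text
t 17.35 A-frame x,y mm 1.5969172588887188 0.11724056022760848 under z 23.171023756601926 rot [-179.99    0.08 -166.57] F x',y',z -4.094303408114807 -1.9404234668194735 5.851067204439121 M [-1.32  1.25 -0.02] w 24.900108566381213
```

>>> apply_moves --plan '[[255,[0.016,0,0],0],[255,[0,0,0],0]]'

```text
time_s: 17.6
tcp_pos: [0.5266, 0.1943, 0.0636]
eef_rot: [-180.0, 0.1, -166.6]
contact_force: [-3.0, -3.2, 5.1]
gripper_width: 0.0249
```

```bash
python3 st.py
```

```text
t 17.6 A-frame x,y mm 0.9374757153524896 0.10272640914151968 under z 23.146192707607433 rot [-179.99    0.09 -166.57] F x',y',z -3.6256862808101573 -2.4712729761722394 5.149974324070278 M [-1.31  1.   -0.04] w 24.943675902182473
```

>>> apply_moves --plan '[[255,[0.014,0,0],0],[255,[0,0,0],0]]'

```text
time_s: 17.85
tcp_pos: [0.5263, 0.1943, 0.0637]
eef_rot: [180.0, 0.1, -166.6]
contact_force: [0.2, -4.8, 5.4]
gripper_width: 0.0249
```

```bash
python3 st.py
```

```text
t 17.85 A-frame x,y mm 0.634639642749994 0.20293847757725764 under z 23.18012783047412 rot [ 180.      0.13 -166.56] F x',y',z -0.9206318036893938 -4.7206939572405435 5.3708345464903084 M [-1.63 -0.16 -0.05] w 24.867117460485257
```

>>> apply_moves --plan '[[255,[0,-0.02,0.006],0],[255,[0,0,0],0]]'

```text
time_s: 18.1
tcp_pos: [0.5263, 0.1942, 0.0636]
eef_rot: [179.9, 0.1, -166.6]
contact_force: [-3.1, -1.0, 7.6]
gripper_width: 0.025
```

```bash
python3 st.py
```

```text
t 18.1 A-frame x,y mm 0.6609090672417083 0.004102527737003833 under z 23.13853389850199 rot [ 179.94    0.15 -166.56] F x',y',z -3.231008723465489 -0.28786785418795313 7.611737518402187 M [-0.18  1.22 -0.  ] w 25.048600688278377
```

>>> apply_moves --plan '[[255,[0.006,0,0.016],0],[255,[0,0,0],0],[255,[0,0,0],0]]'

```text
time_s: 18.48
tcp_pos: [0.5264, 0.1941, 0.0634]
eef_rot: [179.9, 0.2, -166.5]
contact_force: [-3.5, -1.1, 12.3]
gripper_width: 0.0248
```

```bash
python3 st.py
```

```text
t 18.475 A-frame x,y mm 0.6633265156895929 -0.02289667403544281 under z 22.897181462276713 rot [ 179.94    0.18 -166.54] F x',y',z -3.6291202783946392 -0.3009429113187413 12.299715577230469 M [-0.44  1.55 -0.04] w 24.78864650357912
```

>>> apply_moves --plan '[[170,[0,0,0],0],[140,[0,0,0],0],[100,[0,0,0],0],[60,[0,0,0],0],[60,[0,0,0],0]]'

```text
time_s: 19.1
tcp_pos: [0.5251, 0.1931, 0.0618]
eef_rot: [-180.0, 0.0, -166.6]
contact_force: [-0.0, 0.3, -0.4]
gripper_width: 0.063
```

```bash
python3 st.py;  python3 -c "
from look import *
look('9',(158,110,66,60),None,9)
s=load('scene9.npz'); cv2.imwrite('pics/zz9.png',cv2.resize(s['frame'][125:155,178:206],None,fx=20,fy=20,interpolation=cv2.INTER_CUBIC))"
```

```text
t 19.1 A-frame x,y mm -0.8074570004527677 -0.7138380016366421 under z 21.27488666500622 rot [-180.      0.   -166.59] F x',y',z 0.037001433371578414 0.2743948104179891 -0.37518345850129114 M [0.05 0.03 0.05] w 62.99431161550828
```

View pics/zz9.png

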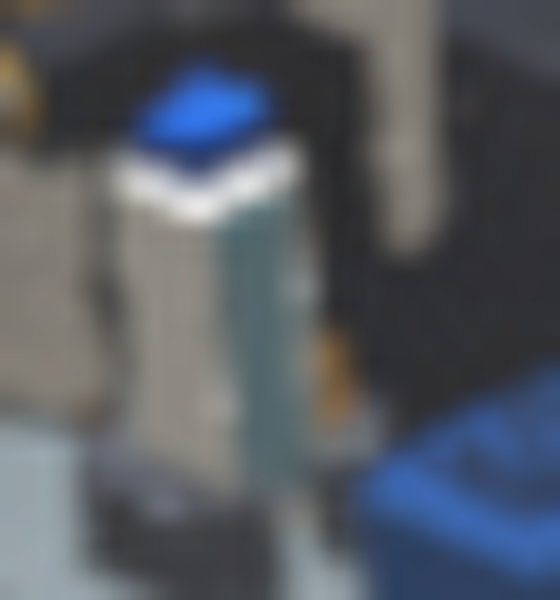

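>>> apply_moves --plan '[[60,[0,0,-0.2],0],[60,[0,0,-0.5],0],[60,[0,0,-0.7],0],[60,[0,0,-0.4],0],[60,[0,0,0],0],[60,[0,0,0],0]]'

```text
time_s: 19.9
tcp_pos: [0.5247, 0.1929, 0.1517]
eef_rot: [180.0, -0.0, -166.6]
contact_force: [0.8, 0.5, -0.3]
gripper_width: 0.0671
```

```bash
python3 st.py;  python3 - <<'E'
from look import *
look('10',(158,110,66,60),None,9)
s=load('scene10.npz'); cv2.imwrite('pics/zz10.png',cv2.resize(s['frame'][118:158,172:212],None,fx=14,fy=14,interpolation=cv2.INTER_CUBIC))
g=s["frame"].astype(float).mean(2)
a=np.radians(13.4);R=np.array([[np.cos(a),-np.sin(a)],[np.sin(a),np.cos(a)]])
o=R@[.0008,0]+[.5257,.194]
for z in (.05,.0915):
    X=np.array([[-12.5,12.5],[-12.5,-12.5],[12.5,-12.5]])/1000@R.T+o; print(z,(proj(s,np.c_[X,[z]*3])-[172,118]+.5)*14)
E
```

```text
t 19.9 A-frame x,y mm -1.206578151851032 -0.7981244213641735 under z 111.23909708127363 rot [ 179.99   -0.01 -166.59] F x',y',z 0.8491424152745645 0.29930674925885764 -0.32611257162344914 M [ 0.01 -0.    0.  ] w 67.14671960826989
0.05 [[176.25805948 360.65390017]
 [242.80735    390.07840248]
 [311.85423433 353.27469287]]
0.0915 [[159.41703762 219.04638523]
 [227.00704681 247.70091041]
 [297.4585904  211.8539676 ]]
```

View pics/zz10.png

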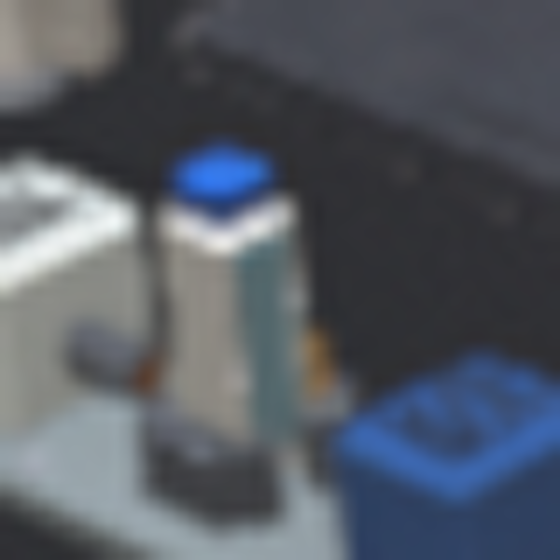

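>>> apply_moves --plan '[[255,[-0.04,0.016,0],0],[255,[0,0,0],0],[255,[0,0,0.3],0],[255,[0,0,0.3],0],[255,[0,0,0.16],0],[255,[0,0,0],0],[255,[0,0,0],0]]'

```text
time_s: 20.82
tcp_pos: [0.527, 0.1945, 0.1141]
eef_rot: [-180.0, 0.0, -166.6]
contact_force: [0.2, 0.0, -0.4]
gripper_width: 0.0038
```

```bash
python3 st.py
```

```text
t 20.825 A-frame x,y mm 1.4136377764784789 0.13318470621870604 under z 73.58336703392952 rot [-180.      0.02 -166.58] F x',y',z 0.20052755980720682 -0.027082162101753002 -0.3614766509967646 M [ 0.11 -0.02 -0.01] w 3.839742140194512
```

>>> apply_moves --plan '[[255,[0,0,0.06],0],[255,[0,0,0.06],0],[255,[0,0,0.04],0],[255,[0,0,0],0]]'

```text
time_s: 21.32
tcp_pos: [0.5267, 0.1943, 0.1057]
eef_rot: [-180.0, -0.0, -166.6]
contact_force: [1.1, -0.6, -0.1]
gripper_width: 0.0003
```

>>> apply_moves --plan '[[255,[0,0,0.02],0],[255,[0,0,0],0]]'

```text
time_s: 21.58
tcp_pos: [0.5268, 0.1943, 0.1049]
eef_rot: [180.0, 0.0, -166.6]
contact_force: [-0.4, -0.2, 0.4]
gripper_width: 0.0004
```

>>> apply_moves --plan '[[255,[0,0,0.016],0],[255,[0,0,0],0]]'

```text
time_s: 21.82
tcp_pos: [0.527, 0.1944, 0.1047]
eef_rot: [-180.0, 0.0, -166.6]
contact_force: [-2.0, 0.4, 5.5]
gripper_width: 0.0005
```

>>> apply_moves --plan '[[255,[0,0,0.016],0],[255,[0,0,0],0]]'

```text
time_s: 22.08
tcp_pos: [0.5273, 0.1945, 0.1045]
eef_rot: [180.0, 0.1, -166.6]
contact_force: [-3.0, -1.0, 8.4]
gripper_width: 0.0003
```

>>> apply_moves --plan '[[255,[0,0,0.012],0],[255,[0,0,0],0]]'

```text
time_s: 22.32
tcp_pos: [0.5275, 0.1946, 0.1044]
eef_rot: [180.0, 0.1, -166.5]
contact_force: [-2.8, -1.5, 13.5]
gripper_width: 0.0003
```

>>> apply_moves --plan '[[255,[0,0,-0.1],0],[255,[0,0,-0.4],0],[255,[0,0,-0.9],0],[255,[0.3,-0.5,-0.9],0],[255,[0.5,-0.8,0],0],[255,[0.5,-0.8,0],0],[255,[0,-0.9,0],0],[255,[0,0,0],0],[255,[0,0,0],0]]'

```text
time_s: 23.45
tcp_pos: [0.4984, 0.0333, 0.2176]
eef_rot: [180.0, -0.0, -166.6]
contact_force: [-0.6, 0.2, 0.7]
gripper_width: 0.0002
```

```bash
python3 st.py;  python3 - <<'E'
from look import *
look('11',(158,110,66,60),(115,160,84,60),9)
s=load('scene11.npz');t=load('top11.npz')
np.set_printoptions(precision=4,suppress=True)
a=blob(t,(150,176,22,22),lambda b,g,r:(b>170)&(r<140)); c=blob(s,(180,120,18,18),lambda b,g,r:(b>190)&(r<110))
print(a["cen"],ray(t,a["cen"],.1045),c["cen"],tri(t,a["cen"],s,c["cen"]))
red=lambda b,g,r:(r>150)&(b<130)&(g<130)
for bx,d,d0 in (((225,172,25,20),s,load("scene0.npz")),): print("red now/before",blob(d,bx,red)["cen"],blob(d0,bx,red)["cen"])
cv2.imwrite("pics/full11.png",s["frame"])
E
```

```text
t 23.45 A-frame x,y mm -63.85094063626798 -150.0104434141235 under z 177.12389759171774 rot [ 179.99   -0.   -166.64] F x',y',z -0.5595263203508669 0.3075122436199693 0.6945005032353129 M [ 0.05  0.02 -0.04] w 0.1822120244092854
[152.5148 183.9544] [[0.5269 0.1937 0.1045]] [187.3164 130.0578] [0.5266 0.1944 0.1029]
red now/before [237.7998 179.6392] [237.7928 179.6528]
```

View pics/scene11.png

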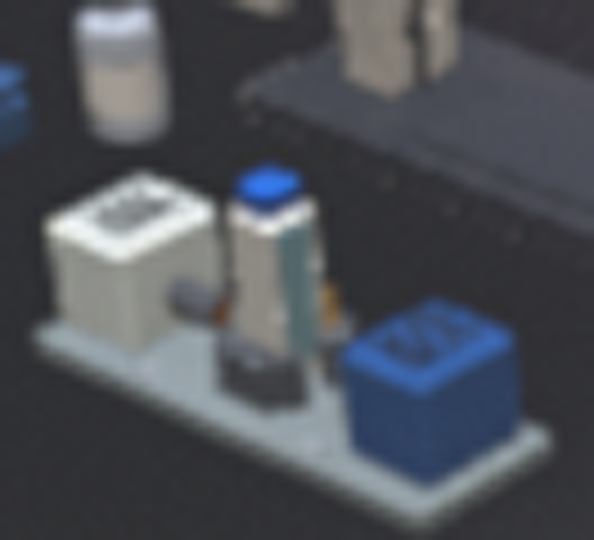

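View pics/top11.png

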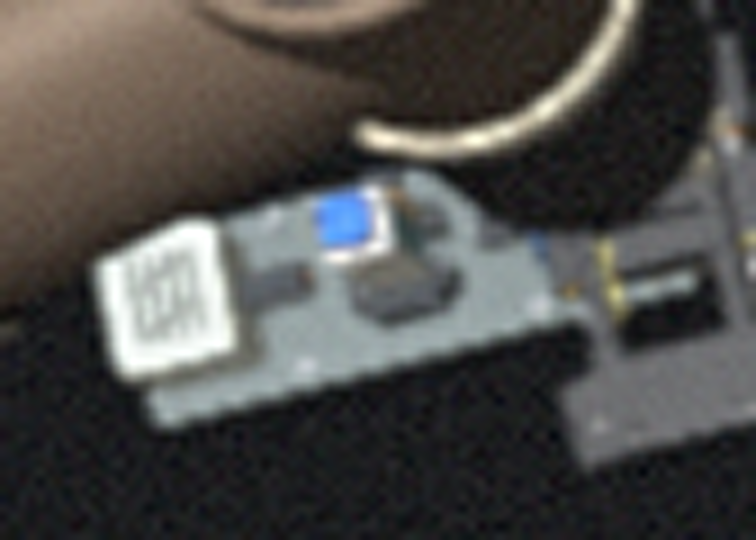

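```bash
python3 -c "
from plant import close_job; print(close_job())"
```

```text
the job is handed in; nothing more can be done
None
```

The blue-stoppered cell is standing in the photometer's holder, released, and the job is handed in. The hand-in gives no verdict, so what follows rests on my own checks.

**What I did:** I gripped the cell by its frosted faces and lifted it out of the tray. I pushed the jaw back with its side at about 8 N, lowered it between the cheeks and felt the seat at about z = 23.5 mm. I then slid it onto the reference wall, pressed to 12 N and let go. After that I pressed the stopper with closed fingers up to 13.5 N. The run took about 23.5 s of the 42 s allowed.

**Last checks:**
- **Seating:** the stopper top was met at about 104.8 mm and gave only about 0.3 mm under the press. That puts the underside at about 23.4–23.8 mm, matching the seat felt while lowering.
- **Position:** the stopper measured (0.527, 0.194), within about 1 mm of the holder axis.
- **Upright and square:** the cell's edges were within about a pixel of those predicted for an upright cell squared to the photometer. The grip was turned 13.4°, and the photometer measured 13.2–13.5°.
- **Red-stoppered cell:** it did not move in the scene camera (0.01 px).
- **Arm:** clear of everything when I handed in.

**Disagreements:**
- **Camera views:** they differed by about 6 mm on where the photometer was. The jaw contact by feel agreed with the top view to within 1 mm, so I used that.
- **Wall contact:** the peak sideways force was about 12 N. The slide onto the wall was stick-slip, so I judged wall contact from the force falling to near zero rather than from a clear stop.

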